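# Turn the glazed tiles over and load the kiln setter

## Task

The tiles lie face down because their backs have just been wiped. Turn every tile glaze side up and stack them all squarely in the kiln setter's pocket, in any order, with one white spacer frame between each tile and the next and no frame on top; the wooden easel is there to help you turn them. Leave a frame you do not need out of the setter, and do not disturb the other pots and tools.

Things in the scene. Friction and masses are not known exactly. Their poses are not given: they have to be found in the camera images.
- tile_a: Fired-clay tile, 100 x 60 x 15 mm, about 0.17 kg: bare brown back with three darker stripes, blue glaze on the other face (its colour shows along 4 mm of the edges). Origin at its centre; x along its length, y along its width, z out of the bare back. Starts flat on the table, back up (z up); glaze up means z down. May be absent.
- tile_b: Fired-clay tile, 100 x 60 x 15 mm, about 0.17 kg: bare brown back with three darker stripes, green glaze on the other face (its colour shows along 4 mm of the edges). Origin at its centre; x along its length, y along its width, z out of the bare back. Starts flat on the table, back up (z up); glaze up means z down. May be absent.
- tile_c: Fired-clay tile, 100 x 60 x 15 mm, about 0.17 kg: bare brown back with three darker stripes, yellow glaze on the other face (its colour shows along 4 mm of the edges). Origin at its centre; x along its length, y along its width, z out of the bare back. Starts flat on the table, back up (z up); glaze up means z down. May be absent.
- frame_a: White ceramic spacer frame, a rectangular ring 100 x 60 mm outside, bars 10 mm wide, 14 mm thick, 0.09 kg. Origin at its centre; x along its length, y along its width, z through it; its two faces are alike. Starts flat on the table.
- frame_b: White ceramic spacer frame, a rectangular ring 100 x 60 mm outside, bars 10 mm wide, 14 mm thick, 0.09 kg. Origin at its centre; x along its length, y along its width, z through it; its two faces are alike. Starts flat on the table.
- setter: Fixed cream kiln setter: base plate 150 x 100 x 8 mm, a central bearer 90 x 34 mm carrying the stack, and four L-shaped corner posts up to 82 mm above the table round a pocket 105 x 65 mm (2.5 mm clearance all round a tile or frame). The middle 76 mm of each long side is open for the fingers, down to the base plate. Origin on the table under its centre, z up, x along the pocket's length.
- setter_seat (a point): Centre of the top of the setter's bearer, 16 mm above the table, where the lowest tile's underside rests. Axes as the setter. Heights of the part centres of a full stack above this point: tile 7.5, frame 22, tile 36.5, frame 51, tile 65.5 mm.
- easel: Fixed wooden turning easel: plank 34 mm wide (along easel x), 90 mm long, sloping at 45 degrees, rising towards easel +y and facing -y and up; a lip 56 mm wide at its lower end stands 14 mm out. Base 100 (x) x 120 (y) x 8 mm. Origin on the table under its centre, z up. A tile on it, length up the slope, overhangs 13 mm at each side and can be gripped square to the slope or along it.
- easel_rest (a point): Where a tile's centre lies when it rests on the easel, length up the slope, lower edge on the lip: 5 mm towards easel -y from the easel's origin, 71 mm above the table. Axes as the easel's body (not tilted with the plank).
- mug_a: White mug, 72 mm wide, 85 mm tall, on the table; origin at its underside. Leave it alone.
- mug_b: Brown mug, 74 mm wide, 80 mm tall, on the board at the back; origin at its underside. Leave it alone.
- bowl_a: White bowl, 110 mm wide, on the board; origin at its underside. Leave it alone.
- bowl_b: Brown bowl, 110 mm wide, on the table; origin at its underside. Leave it alone.
- plate_a: White plate, 150 mm wide, on the table; origin at its underside. Leave it alone.
- wax_jar: White jar with blue cap, 56 mm wide, 75 mm tall; origin at its underside. Leave it alone.
- brush: Brush, 170 mm long, lying on the table; origin at its underside. Leave it alone.
Mind the look-alikes: they are no part of the job. What is shaped like the tile_b but red is not meant.

How it is judged:
On the way, in this order (a step that is already met when the one before it is completed fails the run):
1. a tile lies glaze up at the bottom of the setter's pocket (((horizontal distance between tile_a and setter_seat below 0.006 m and angle between the x axis of tile_a and the x axis of setter, either way round below 0.1 rad and z of tile_a in the frame of setter_seat between 0.0035 and 0.0115 m and angle between tile_a's own z axis and vertical above 3.04 rad) or (horizontal distance between tile_b and setter_seat below 0.006 m and angle between the x axis of tile_b and the x axis of setter, either way round below 0.1 rad and z of tile_b in the frame of setter_seat between 0.0035 and 0.0115 m and angle between tile_b's own z axis and vertical above 3.04 rad) or (horizontal distance between tile_c and setter_seat below 0.006 m and angle between the x axis of tile_c and the x axis of setter, either way round below 0.1 rad and z of tile_c in the frame of setter_seat between 0.0035 and 0.0115 m and angle between tile_c's own z axis and vertical above 3.04 rad))), for 0.2 s.
2. a frame lies on the first tile (((horizontal distance between frame_a and setter_seat below 0.006 m and angle between the x axis of frame_a and the x axis of setter, either way round below 0.1 rad and z of frame_a in the frame of setter_seat between 0.018 and 0.026 m and angle between the z axis of frame_a and the z axis of setter, either way round below 0.1 rad) or (horizontal distance between frame_b and setter_seat below 0.006 m and angle between the x axis of frame_b and the x axis of setter, either way round below 0.1 rad and z of frame_b in the frame of setter_seat between 0.018 and 0.026 m and angle between the z axis of frame_b and the z axis of setter, either way round below 0.1 rad))), for 0.2 s.
3. a second tile lies glaze up on the frame (((horizontal distance between tile_a and setter_seat below 0.006 m and angle between the x axis of tile_a and the x axis of setter, either way round below 0.1 rad and z of tile_a in the frame of setter_seat between 0.0325 and 0.0405 m and angle between tile_a's own z axis and vertical above 3.04 rad) or (horizontal distance between tile_b and setter_seat below 0.006 m and angle between the x axis of tile_b and the x axis of setter, either way round below 0.1 rad and z of tile_b in the frame of setter_seat between 0.0325 and 0.0405 m and angle between tile_b's own z axis and vertical above 3.04 rad) or (horizontal distance between tile_c and setter_seat below 0.006 m and angle between the x axis of tile_c and the x axis of setter, either way round below 0.1 rad and z of tile_c in the frame of setter_seat between 0.0325 and 0.0405 m and angle between tile_c's own z axis and vertical above 3.04 rad))), for 0.2 s.
At the end, for the whole second after the job is handed in: Every tile present is in the setter glaze up (within 0.1 rad of level), centred within 6 mm of the pocket's axis and square to it within 0.1 rad, stacked tile, frame, tile (, frame, tile), each at its height within 4 mm; an unused frame is more than 90 mm from the setter's axis; all are at rest (horizontal distance between each of tile_a, tile_b, tile_c and setter_seat below 0.006 m and angle between the x axis of each of tile_a, tile_b, tile_c and the x axis of setter, either way round below 0.1 rad and (z of tile_a in the frame of setter_seat between 0.0035 and 0.0115 m or z of tile_a in the frame of setter_seat between 0.0325 and 0.0405 m or z of tile_a in the frame of setter_seat between 0.0615 and 0.0695 m) and angle between each of tile_a, tile_b, tile_c's own z axis and vertical above 3.04 rad and (z of tile_b in the frame of setter_seat between 0.0035 and 0.0115 m or z of tile_b in the frame of setter_seat between 0.0325 and 0.0405 m or z of tile_b in the frame of setter_seat between 0.0615 and 0.0695 m) and (z of tile_c in the frame of setter_seat between 0.0035 and 0.0115 m or z of tile_c in the frame of setter_seat between 0.0325 and 0.0405 m or z of tile_c in the frame of setter_seat between 0.0615 and 0.0695 m) and ((horizontal distance between frame_a and setter_seat below 0.006 m and angle between the x axis of frame_a and the x axis of setter, either way round below 0.1 rad and z of frame_a in the frame of setter_seat between 0.018 and 0.026 m and angle between the z axis of frame_a and the z axis of setter, either way round below 0.1 rad) or (horizontal distance between frame_a and setter_seat below 0.006 m and angle between the x axis of frame_a and the x axis of setter, either way round below 0.1 rad and z of frame_a in the frame of setter_seat between 0.047 and 0.055 m and angle between the z axis of frame_a and the z axis of setter, either way round below 0.1 rad and z of any of tile_a, tile_b, tile_c in the frame of setter_seat above 0.0615 m) or horizontal distance between frame_a and setter_seat above 0.09 m) and ((horizontal distance between frame_b and setter_seat below 0.006 m and angle between the x axis of frame_b and the x axis of setter, either way round below 0.1 rad and z of frame_b in the frame of setter_seat between 0.018 and 0.026 m and angle between the z axis of frame_b and the z axis of setter, either way round below 0.1 rad) or (horizontal distance between frame_b and setter_seat below 0.006 m and angle between the x axis of frame_b and the x axis of setter, either way round below 0.1 rad and z of frame_b in the frame of setter_seat between 0.047 and 0.055 m and angle between the z axis of frame_b and the z axis of setter, either way round below 0.1 rad and z of any of tile_a, tile_b, tile_c in the frame of setter_seat above 0.0615 m) or horizontal distance between frame_b and setter_seat above 0.09 m) and linear speed of each of tile_a, tile_b, tile_c, frame_a, frame_b below 0.02 m/s); the robot touches nothing.
It fails at once if a bystander is moved by more than 30 mm (distance of any of mug_a, mug_b, bowl_a, bowl_b, plate_a, wax_jar, brush from where it was at the start of the episode above 0.03 m).
Of tile_a, tile_b, tile_c only 2 to 3 are there at a start; the rules pass over those that are not, and their reading is None.
At some moment in a run one of tile_a, tile_b, tile_c, frame_a, frame_b may be knocked a few centimetres aside while the robot is not near it.
It also fails if it takes over 210 s, if anything falls off the work surface, if the arm or the gripper's body presses on something with over 40 N, if the wrist force passes 120 N, or if a joint passes its speed limit or range.

## Robot

A 6-joint arm with a two-finger parallel gripper is mounted at the origin on the work surface. World frame = base frame: x ahead of the robot, y to its left, z up, the work surface at z = 0. Lengths are in m, angles in rad, forces in N, time in s.
With the tool pointing down it reaches from about 0.375 to 0.925 m from the base axis. Payload 5.7 kg.
Tool frame: the origin (TCP) lies midway between the tips of the shut fingers; the grasp point (between the pads) lies 19 mm behind it; z points along the fingers, x is the direction in which the jaws open and shut, and the axes are right-handed (so a half turn about z gives the same grasp; the last joint's range is limited). The gripper opens to 88 mm and grips with 3 to 60 N. Pads are 20 mm wide; open, the fingers measure 115 mm over their backs; the gripper's body (75 mm by 178 mm) begins 61 mm behind the grasp point.
Start: joints at [0.988, 0.359, 1.51, -0, 1.272, -0.115], TCP at [0.271, 0.536, 0.223] pointing down, gripper open.
Joint ranges: [-2.97, 2.97], [-1.01, 2.36], [0.21, 2.38], [-0.96, 4.11], [0.2, 2.71], [-2.98, 2.98]. Speed limits (rad/s): [2.39, 2.39, 3.14, 3.14, 3.14, 3.14].

## Interface

Orientations are given as a unit quaternion [x, y, z, w].
In Python, from bench import move_ptp, servo_line, goto_joints, move_gripper, sleep, inverse_kinematics, capture, PlanningError, close_job, spot_in, silhouettes, current_clock, current_joint_pos, current_qvel, current_joint_torque, current_position, current_orientation, current_force, current_torque, current_finger_gap gives the robot as it stands. Calls block until the motion is done:
- move_ptp(position, orientation): joint-space move of the TCP to a pose.
- servo_line(position, orientation=None, rate=0.15, contact_N=None): straight line of the TCP; orientation=None keeps the orientation; rate is the mean speed in m/s. With contact_N (N) it stops when the force on the tool has changed by that much, and returns True; else False.
- goto_joints(angles): joint-space move.
- move_gripper(opening): finger opening in m; the grip force is fixed at half the most; returns when the fingers have stopped.
- sleep(seconds).
- inverse_kinematics(position, orientation): joint angles nearest the present ones, or None.
- capture(name): name is "side" or "top"; returns a dict with "image" (420x560x3 uint8, blue, green, red), "range_z" (420x560 float32, m along the optical axis (not along the pixel's ray), 0 where there is no reading), "intrinsics" (3x3 intrinsics, pixels), "k1" (the pictures are not rectified: a ray, as slopes to the right and down, at radius r is drawn at 1 + k1 r^2 times it, then the intrinsics apply), "R" (3x3) and "t" (3): a world point X has camera coordinates R X + t. Camera axes: x right, y down, z forward; pixel columns grow to the right and rows downward; lengths in m; the calibration is good to about 2 mm. A picture is of the moment at which its call begins.
A pose or a line that the arm cannot do raises PlanningError and nothing moves.
- close_job(): hands the job in, once; it reports no verdict.
Trained networks look in the newest picture that a camera, given by its name, has taken for a name from the list of things; names that differ only in an ending like _2 or _b are one class to them, and where a whole thing is asked for, a point or a joint stands for the part that bears it (a point fixed in the world has none). Each returns a list of dicts, best first, with "conf" (0 to 1); they miss things now and then, are a little off and sometimes report something else, mostly with a low value. They report only what shows in the picture. A call takes as long as a camera call. They do not tell look-alikes from the thing itself.
- spot_in(camera, query): "xy" ([column, row] in pixels, amid what is visible of it).
- silhouettes(camera, query): "region" (420x560 bool, what is visible of it) and "xy" ([column, row] in pixels, amid what is visible of it).
Readings, each from a call of its own:
- current_clock(): time.
- current_joint_pos(): joint angles.
- current_qvel(): joint speeds.
- current_joint_torque(): joint torques, N m.
- current_position(): TCP position.
- current_orientation(): TCP orientation.
- current_force(): force on the tool from outside, world axes, zero at the start.
- current_torque(): the same for the moment, N m.
- current_finger_gap(): finger opening in m.
Only numpy, scipy, OpenCV 4.12 (cv2) and the standard library are available. Lean on these libraries where they do the work, as an engineer would, in place of code of your own. Each camera call takes 0.05 s, during which the arm holds its last target.

## Working session

There is one attempt and no reset: what is moved stays moved. The work goes in short steps, each a Python script; the robot and the scene stay as the last script left them, time stands still between calls to the robot, and variables do not carry over. Pictures are saved under pics/ and viewed, and the job is handed in when it is done.

```bash
ls -la; mkdir -p pics
python3 - <<'E'
from bench import *
import cv2
for c in ("side","top"):
    d=capture(c); cv2.imwrite(f"pics/{c}0.png",d["image"]); print(c,d["intrinsics"],d["k1"],d["R"],d["t"])
print(current_clock(),current_position(),current_orientation(),current_finger_gap())
E
```

```text
total 12
drwxr-xr-x  3 agent agent 4096 Dec  7 08:35 .
drwxr-xr-x 23 root  root  4096 Dec  7 08:35 ..
drwxr-xr-x  2 agent agent 4096 Dec  7 08:35 pics
side [[541.54552428   0.         280.82830698]
 [  0.         541.54552428 211.39766832]
 [  0.           0.           1.        ]] 0.005804954856991785 [[ 0.76099422 -0.64872094  0.00699575]
 [-0.3555321  -0.42603493 -0.83192017]
 [ 0.54266447  0.63059923 -0.55485124]] [-0.40715298  0.26504807  1.21518106]
top [[446.2856394    0.         283.63989203]
 [  0.         446.2856394  217.71108418]
 [  0.           0.           1.        ]] -0.12341053332740842 [[ 0.00647666 -0.99976244  0.02081138]
 [-0.9967685  -0.00812083 -0.07991628]
 [ 0.0800663  -0.02022654 -0.9965843 ]] [-0.00813798  0.5266812   1.43852941]
0.1 [0.2702392  0.53502807 0.22192589] [ 8.51747210e-01  5.23952344e-01 -7.15892246e-04  3.43746773e-04] 0.08759337404539708
```

View pics/top0.png

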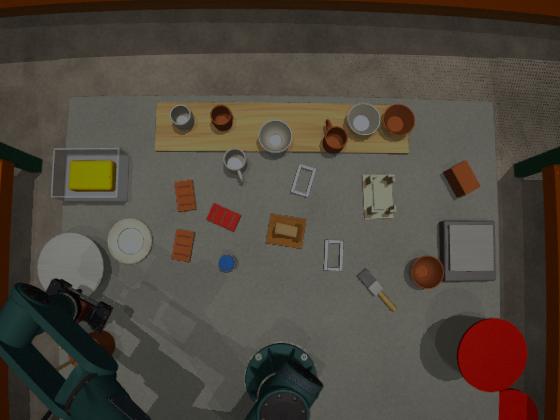

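View pics/side0.png

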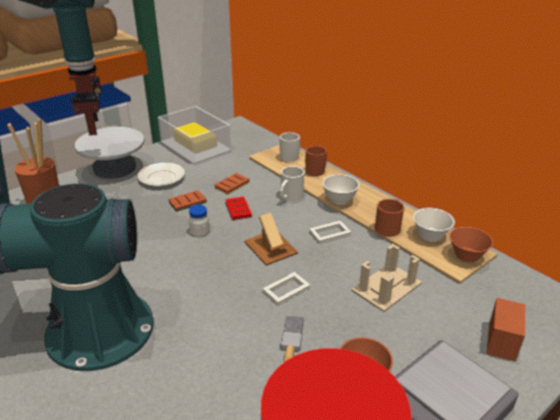

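```bash
cat > h.py <<'E'
from bench import *
import numpy as np, cv2
from scipy.spatial.transform import Rotation as Rot
def slopes(d,uv):
    uv=np.atleast_2d(uv).astype(float);K=d["intrinsics"]
    q=(uv-[K[0,2],K[1,2]])/[K[0,0],K[1,1]]
    p=q.copy()
    for _ in range(20): p=q/(1+d["k1"]*(p**2).sum(1,keepdims=True))
    return p
def cloud(d):
    z=d["range_z"];h,w=z.shape
    u,v=np.meshgrid(np.arange(w),np.arange(h))
    p=slopes(d,np.c_[u.ravel(),v.ravel()])
    X=np.c_[p*z.ravel()[:,None],z.ravel()]
    W=(X-d["t"])@d["R"]
    W[z.ravel()==0]=np.nan
    return W.reshape(h,w,3)
def onplane(d,uv,h):
    p=slopes(d,uv);r=np.c_[p,np.ones(len(p))]@d["R"]
    c=-d["R"].T@d["t"]
    return c+r*((h-c[2])/r[:,2])[:,None]
def project(d,X):
    X=np.atleast_2d(X);c=X@d["R"].T+d["t"];p=c[:,:2]/c[:,2:]
    p=p*(1+d["k1"]*(p**2).sum(1,keepdims=True))
    K=d["intrinsics"];return p*[K[0,0],K[1,1]]+[K[0,2],K[1,2]]
def rectfit(P):
    (c,(a,b),ang)=cv2.minAreaRect((P[:,:2]*1000).astype(np.float32))
    if a<b: a,b,ang=b,a,ang+90
    return np.array(c)/1000,a,b,(ang+90)%180-90
def crop(img,x0,y0,x1,y1,s,name):
    cv2.imwrite(f"pics/{name}.png",cv2.resize(img[y0:y1,x0:x1],None,fx=s,fy=s,interpolation=cv2.INTER_CUBIC))
E
python3 - <<'E'
from h import *
d=capture("top"); crop(d["image"],150,150,440,320,2.7,"t1")
W=cloud(d)
z=W[...,2]; print(np.nanmedian(z), W[246,183],W[195,185],W[217,224],W[196,379],W[231,287],W[150,300],W[330,400])
e=capture("side"); crop(e["image"],150,150,440,320,2.7,"s1")
We=cloud(e);print(We[200,187],We[182,232],We[240,345])
E
```

```text
-0.0017728993931159587 [0.43160196 0.32476574 0.01441894] [0.59960618 0.32167895 0.01683976] [0.52787526 0.19131496 0.01615309] [ 0.60234987 -0.32170729  0.01533649] [ 0.48159677 -0.0145899   0.05498735] [ 0.7554981  -0.05782564  0.01034409] [ 0.15681929 -0.39445242 -0.00115863]
[0.426823   0.30874694 0.01932631] [0.59326105 0.3075855  0.0197765 ] [ 0.66973711 -0.11717376 -0.00325347]
```

View pics/t1.png

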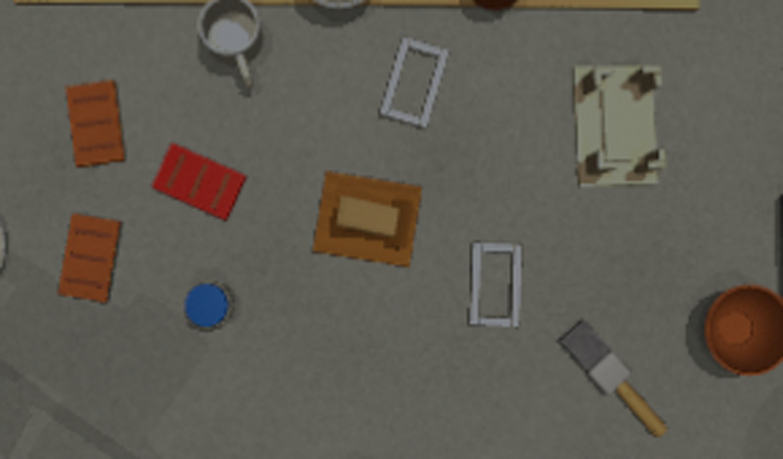

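View pics/s1.png

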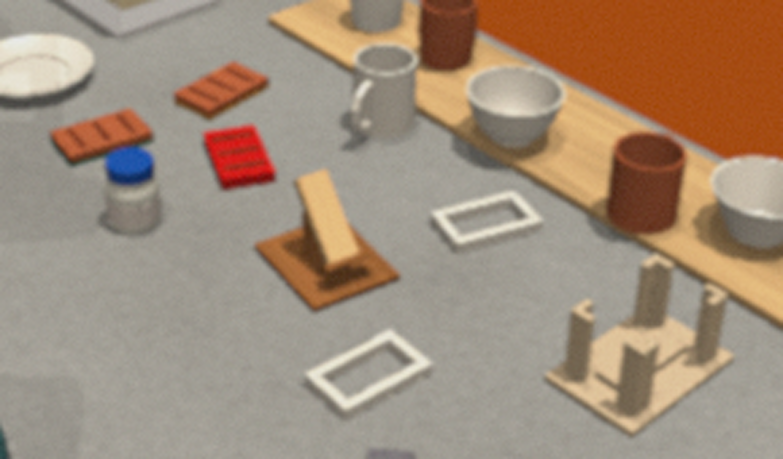

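Run:
```python
from h import *
d=capture("top");W=cloud(d)
e=capture("side");We=cloud(e)
for n,(u,v) in dict(stand=(70,262),box=(90,175),redstool=(490,350),grey=(470,248),brick=(462,178)).items(): print(n,W[v,u].round(3))
for n,(u,v) in dict(stand=(110,145),sticks=(15,140),sticks2=(42,135),pot=(38,180)).items(): print(n,We[v,u].round(3))
q=current_orientation()
for p in [(0.3,0.5,0.5),(0.0,0.5,0.45),(0.1,0.45,0.5),(0.3,-0.35,0.45)]:
    print(p,inverse_kinematics(p,q))
```

```text
stand [0.376 0.665 0.104]
box [0.659 0.631 0.056]
redstool [ 0.136 -0.59   0.243]
grey [ 0.429 -0.614  0.059]
brick [ 0.657 -0.584  0.08 ]
stand [0.35  0.634 0.102]
sticks [0.077 0.627 0.208]
sticks2 [ 0.373  1.463 -0.177]
pot [0.089 0.547 0.108]
(0.3, 0.5, 0.5) [ 9.11970588e-01  2.17327556e-01  1.05979366e+00 -5.23585397e-05
  1.86517485e+00 -1.91025809e-01]
(0.0, 0.5, 0.45) [1.43232062e+00 8.15229417e-02 1.33497082e+00 3.09966176e-04
 1.72573411e+00 3.29387131e-01]
(0.1, 0.45, 0.5) [1.20197200e+00 1.33982013e-02 1.29570660e+00 1.58557188e-04
 1.83317623e+00 9.90318546e-02]
(0.3, -0.35, 0.45) [-1.01165956e+00  1.67412479e-02  1.40411506e+00 -6.50035128e-04
  1.72044623e+00 -2.11473779e+00]
```

Run:
```python
from h import *
q=current_orientation()
move_ptp((0.3,0.5,0.45),q)
j=inverse_kinematics((0.3,-0.35,0.45),q); print(j)
j[5]=0; goto_joints(j)
d=capture("top"); cv2.imwrite("pics/top1.png",d["image"])
print(current_clock(),current_position())
```

```text
[-1.01165956e+00  1.67412479e-02  1.40411506e+00 -6.50035128e-04
  1.72044623e+00 -2.11473779e+00]
4.2583 [ 0.30043701 -0.34965634  0.44999705]
```

View pics/top1.png

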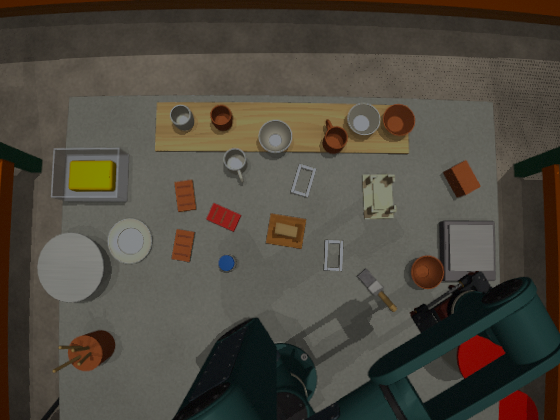

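Run:
```python
from h import *
e=capture("side"); im=e["image"]
a=cv2.resize(im[165:220,160:260],None,fx=7,fy=7,interpolation=cv2.INTER_CUBIC)
cv2.imwrite("pics/s2.png",np.clip(a*1.6,0,255).astype(np.uint8))
d=capture("top")
for q in ("tile_a","frame_a","easel","setter"):
  for c in ("top","side"):
    print(q,c,[(r["xy"],round(r["conf"],2)) for r in spot_in(c,q)][:6])
import pickle; pickle.dump((d,e),open("de.pkl","wb"))
```

```text
tile_a top [([186.7, 195.5], 0.93), ([182.3, 245.1], 0.72), ([222.7, 216.2], 0.6)]
tile_a side [([185.8, 198.0], 0.94), ([229.6, 182.2], 0.74), ([234.5, 207.9], 0.63), ([329.8, 226.3], 0.5)]
frame_a top [([299.4, 177.6], 0.71), ([339.5, 256.0], 0.66)]
frame_a side [([282.9, 283.0], 0.61), ([326.9, 227.3], 0.6), ([340.1, 187.0], 0.39)]
easel top [([283.7, 230.8], 0.6)]
easel side [([267.7, 245.7], 0.87), ([289.7, 335.6], 0.25), ([341.1, 188.2], 0.19)]
setter top [([378.0, 196.9], 0.68), ([373.4, 284.2], 0.62)]
setter side [([389.6, 282.8], 0.79)]
```

View pics/s2.png

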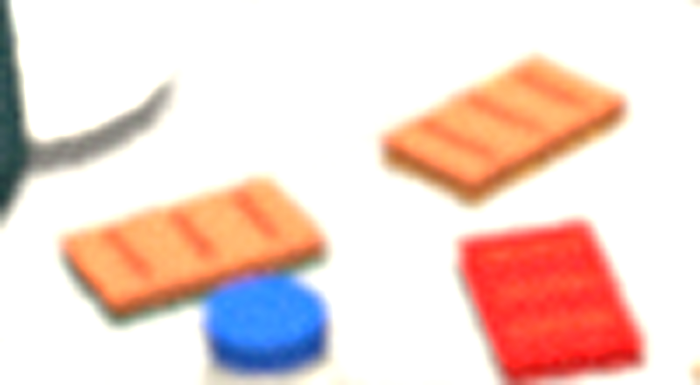

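The tiles meant are the brown striped ones: top (183,246), with a green edge, is tile_b, and top (185,195), with a yellowish edge, is tile_c. The one at top (224,217) is red all over, so it is the look-alike. No third tile is visible, so one frame is enough. Next I'll measure poses in both cameras.

```bash
cat >> h.py <<'E'
def seg_brown(d,box):
    x0,y0,x1,y1=box
    hsv=cv2.cvtColor(cv2.GaussianBlur(d["image"],(3,3),0),cv2.COLOR_BGR2HSV).astype(int)
    m=np.zeros(hsv.shape[:2],bool)
    m[y0:y1,x0:x1]=((hsv[...,1]>110)&(hsv[...,2]>60))[y0:y1,x0:x1]
    return big(m)
def seg_white(d,box,s=60,t=None):
    x0,y0,x1,y1=box
    g=d["image"].astype(int).min(2)
    if t is None:
        sub=g[y0:y1,x0:x1]; t=(np.percentile(sub,30)+np.percentile(sub,99.5))/2
    m=np.zeros(g.shape,bool); m[y0:y1,x0:x1]=(g>t)[y0:y1,x0:x1]
    return big(m)
def big(m):
    n,l,s,_=cv2.connectedComponentsWithStats(m.astype(np.uint8),connectivity=8)
    return l==(1+np.argmax(s[1:,4]))
def rect_of(d,m,h):
    c,_=cv2.findContours(m.astype(np.uint8),cv2.RETR_EXTERNAL,cv2.CHAIN_APPROX_NONE)
    c=max(c,key=len)[:,0]
    # grow by half a pixel: use upsampled mask contour
    M=cv2.resize(m.astype(np.float32),None,fx=4,fy=4,interpolation=cv2.INTER_LINEAR)>0.5
    c,_=cv2.findContours(M.astype(np.uint8),cv2.RETR_EXTERNAL,cv2.CHAIN_APPROX_NONE)
    c=max(c,key=len)[:,0]; c=(c+0.5)/4-0.5
    return rectfit(onplane(d,c,h))
E
python3 - <<'E'
from h import *
import pickle
d,e=pickle.load(open("de.pkl","rb"))
for n,b in dict(tb=(165,222,203,270),tc=(165,172,205,220)).items():
    print(n,rect_of(d,seg_brown(d,b),0.015))
for n,b in dict(fa=(285,158,322,203),fb=(318,232,350,278)).items():
    print(n,rect_of(d,seg_white(d,b),0.014))
m=seg_brown(d,(255,205,315,255)); print("easel",rect_of(d,m,0.008))
m=seg_white(d,(355,168,402,225)); print("setter",rect_of(d,m,0.008))
for n,b in dict(tb=(160,180,212,215),tc=(205,165,255,200)).items():
    print(n,rect_of(e,seg_brown(e,b),0.015))
for n,b in dict(fa=(302,214,358,248),fb=(255,268,318,308)).items():
    print(n,rect_of(e,seg_white(e,b),0.014))
# setter and easel depth structure
for nm,D,box in (("T",d,(350,165,405,225)),("S",e,(345,240,430,310))):
    W=cloud(D)[box[1]:box[3],box[0]:box[2]].reshape(-1,3)
    print(nm,"setter z hist",np.histogram(W[:,2],np.arange(-0.01,0.1,0.01)))
for nm,D,box in (("T",d,(260,205,312,255)),("S",e,(240,205,300,265))):
    W=cloud(D)[box[1]:box[3],box[0]:box[2]].reshape(-1,3)
    hi=W[W[:,2]>0.03]; print(nm,len(hi),hi.mean(0),hi[hi[:,2].argmax()],hi[:,1].min(),hi[:,1].max(), np.linalg.lstsq(np.c_[hi[:,:2],np.ones(len(hi))],hi[:,2],rcond=None)[0])
im=d["image"]; crop(im,350,160,410,230,8,"t_set"); crop(im,255,200,320,260,8,"t_eas"); crop(e["image"],340,235,435,315,7,"s_set"); crop(e["image"],235,205,305,268,8,"s_eas")
E
```

```text
tb (array([0.43485138, 0.32610593]), 102.1278076171875, 63.46907424926758, -8.983566284179688)
tc (array([0.59831702, 0.32269983]), 103.21319580078125, 63.55247116088867, 8.753108024597168)
fa (array([ 0.65431091, -0.06847369]), 101.83180236816406, 61.09572219848633, -16.278892517089844)
fb (array([ 0.40603827, -0.16726326]), 100.87586212158203, 61.77908706665039, -0.08936309814453125)
easel (array([ 0.48496918, -0.01160815]), 121.53726959228516, 101.88945007324219, 81.0782241821289)
setter (array([ 0.60353448, -0.3320614 ]), 145.35134887695312, 73.9803695678711, -0.6513137817382812)
tb (array([0.43139679, 0.31728168]), 102.99169158935547, 74.59707641601562, -7.788871765136719)
tc (array([0.59456476, 0.31184879]), 114.74044799804688, 75.66387939453125, 9.269002914428711)
fa (array([ 0.65501898, -0.07088185]), 102.67562866210938, 64.60218811035156, -16.102272033691406)
fb (array([ 0.40694135, -0.17051588]), 103.06219482421875, 63.08606719970703, -2.2611923217773438)
T setter z hist (array([1074, 1464,  449,   39,   20,   32,   19,   39,   64,   78]), array([-0.01,  0.  ,  0.01,  0.02,  0.03,  0.04,  0.05,  0.06,  0.07,
        0.08,  0.09]))
S setter z hist (array([1367, 2649,  897,  133,  141,  143,  137,  140,  168,  144]), array([-0.01,  0.  ,  0.01,  0.02,  0.03,  0.04,  0.05,  0.06,  0.07,
        0.08,  0.09]))
T 303 [ 0.4843747  -0.01941078  0.05885648] [0.49474108 0.01763809 0.09684273] -0.06349906704223013 0.02378947201906423 [0.12125249 0.78919602 0.01544375]
S 518 [ 0.48188318 -0.01896321  0.0583815 ] [0.5001369  0.00855088 0.09536065] -0.06546152058566994 0.021360684972463555 [ 0.27047358  0.70861473 -0.05851756]
```

```bash
cd pics; python3 -c "
import cv2,numpy as np
def fit(n):
    a=cv2.imread(n+'.png');s=min(400/a.shape[1],300/a.shape[0]);a=cv2.resize(a,None,fx=s,fy=s);o=np.zeros((300,400,3),np.uint8);o[:a.shape[0],:a.shape[1]]=a;return o
cv2.imwrite('m1.png',np.vstack([np.hstack([fit('t_set'),fit('s_set')]),np.hstack([fit('t_eas'),fit('s_eas')])]))"
```

```text
(no output)
```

View pics/m1.png

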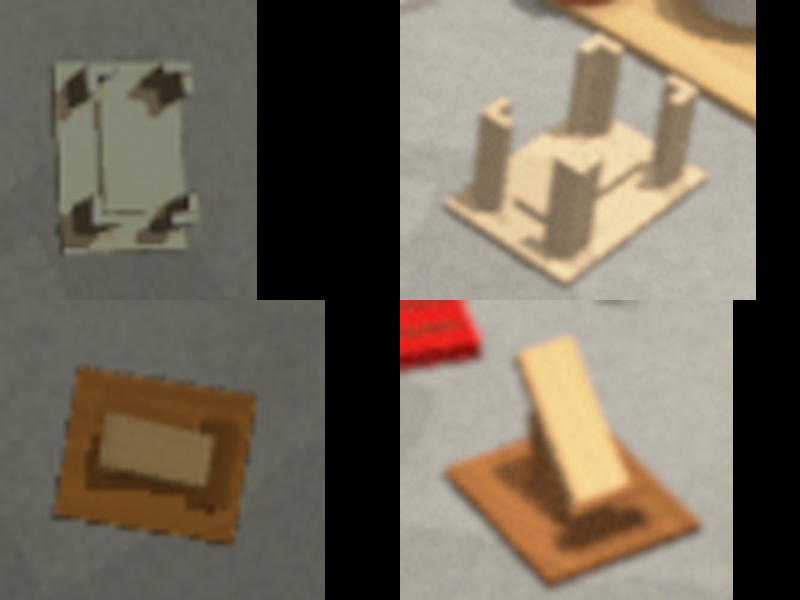

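```bash
cat >> h.py <<'E'
from scipy.optimize import minimize
def box(c,s,Rm=np.eye(3)):
    k=np.array([[i,j,l] for i in(-.5,.5) for j in(-.5,.5) for l in(-.5,.5)])*np.array(s)
    return np.array(c)+k@Rm.T
def render(d,boxes,pose,roi,S=4,holes=()):
    x0,y0,x1,y1=roi;x,y,a=pose
    Rz=np.array([[np.cos(a),-np.sin(a),0],[np.sin(a),np.cos(a),0],[0,0,1]])
    M=np.zeros(((y1-y0)*S,(x1-x0)*S),np.uint8)
    def fill(b,val):
        uv=project(d,b@Rz.T+[x,y,0])-[x0,y0]
        uv=((uv+0.5)*S-0.5).astype(np.float32)
        h=cv2.convexHull(uv)
        cv2.fillConvexPoly(M,np.round(h*16).astype(np.int32),val,shift=4)
    for b in boxes: fill(b,255)
    for b in holes: fill(b,0)
    return cv2.resize(M,(x1-x0,y1-y0),interpolation=cv2.INTER_AREA).astype(float)/255
def fit(views,boxes,pose0,holes=()):
    """views: list of (d,softmask(roi-size),roi)"""
    def cost(p):
        q=(p[0]/1000,p[1]/1000,p[2]/100)
        return sum(((render(d,boxes,q,roi,holes=holes)-m)**2).sum() for d,m,roi in views)
    p0=np.array([pose0[0]*1000,pose0[1]*1000,pose0[2]*100])
    sim=np.vstack([p0,p0+[4,0,0],p0+[0,4,0],p0+[0,0,8]])
    r=minimize(cost,p0,method="Nelder-Mead",options=dict(initial_simplex=sim,xatol=.05,fatol=.05))
    return np.array([r.x[0]/1000,r.x[1]/1000,r.x[2]/100]),r.fun
def soft(d,roi,ch):
    """soft mask in roi from scalar channel image ch: scaled between background and object levels"""
    x0,y0,x1,y1=roi; s=ch[y0:y1,x0:x1].astype(float)
    bg=np.median(np.r_[s[0],s[-1],s[:,0],s[:,-1]])
    t=np.clip((s-bg),0,None)
    hi=np.percentile(t,99)*0.5
    fg=np.median(t[t>hi]); 
    return np.clip(t/(0.85*fg),0,1)
def rb(d): return cv2.GaussianBlur(d["image"][...,2].astype(float)-d["image"][...,0],(0,0),0.5)
def mn(d): return d["image"].astype(float).min(2)
TILE=[box((0,0,.0075),(.1,.06,.015))]
FRAME=[box((0,0,.007),(.1,.06,.014))]; FH=[]
E
python3 - <<'E'
from h import *
import pickle
d,e=pickle.load(open("de.pkl","rb"))
def roi_of(D,p,r): 
    c=project(D,[p[0],p[1],0.01])[0]; return tuple(int(v) for v in (c[0]-r,c[1]-r,c[0]+r,c[1]+r))
tests={"tb":(TILE,(0.4348,.326,-.157),rb,(24,28)),"tc":(TILE,(.598,.3227,.153),rb,(24,25)),
"fa":(FRAME,(.6543,-.0685,-.284),mn,(22,30)),"fb":(FRAME,(.406,-.167,0),mn,(24,36)),
"easel":([box((0,0,.004),(.1,.12,.008))],(.485,-.0116,-.1557),rb,(32,1)),}
for n,(B,p0,ch,(r1,r2)) in tests.items():
    for nm,D,r in (("T",d,r1),("S",e,r2)):
        if r==1: continue
        roi=roi_of(D,p0,r); m=soft(D,roi,ch(D))
        if n[0]=="f":
            mm=(m>0.5).astype(np.uint8); c,_=cv2.findContours(mm,cv2.RETR_EXTERNAL,cv2.CHAIN_APPROX_NONE); f=np.zeros_like(mm); cv2.drawContours(f,c,-1,1,-1); k=cv2.erode(f,np.ones((3,3)))>0; m=np.where(k,1,m)
        cv2.imwrite(f"pics/mk_{n}{nm}.png",cv2.resize(m*255,None,fx=5,fy=5,interpolation=0))
        print(n,nm,fit([(D,m,roi)],B,p0), m.sum())
def setter(t,ly):
    b=[box((0,0,.004),(.15,.1,.008))]
    for sx in(-1,1):
        for sy in(-1,1):
            b.append(box((sx*(.038+.0525+t)/2,sy*(.0325+t/2),.041),(.0145+t,t,.082)))
            b.append(box((sx*(.0525+t/2),sy*(.0325+t-ly/2),.041),(t,ly,.082)))
    return b
for nm,D,r in (("T",d,32),("S",e,48)):
    roi=roi_of(D,(.6035,-.332),r); m=soft(D,roi,rb(D))
    cv2.imwrite(f"pics/mk_set{nm}.png",cv2.resize(m*255,None,fx=5,fy=5,interpolation=0))
    for t in(.005,.007,.009):
        print("setter",nm,t,fit([(D,m,roi)],setter(t,.018),(.6035,-.325,-.01)))
E
cd pics; python3 -c "
import cv2,numpy as np,glob
o=np.zeros((600,800),np.uint8)
for i,n in enumerate(sorted(glob.glob('mk_*.png'))):
    a=cv2.imread(n,0);s=195/max(a.shape);a=cv2.resize(a,None,fx=s,fy=s);r,c=divmod(i,4);o[r*200:r*200+a.shape[0],c*200:c*200+a.shape[1]]=a;print(i,n)
cv2.imwrite('m2.png',o)"
```

```text
tb T (array([ 0.43505938,  0.32757197, -0.15862018]), np.float64(10.394381330346135)) 563.6713846167199
tb S (array([ 0.43965569,  0.33065862, -0.17675081]), np.float64(53.192025131322126)) 442.6177454179159
tc T (array([0.60010322, 0.32419205, 0.15695991]), np.float64(17.335097924574313)) 571.7748263530796
tc S (array([0.60288154, 0.32262077, 0.18624087]), np.float64(238.70669897180878)) 623.4921899153769
fa T (array([ 0.65533896, -0.06868938, -0.29025511]), np.float64(17.559142115593723)) 561.5077399380805
fa S (array([ 0.66433613, -0.0601709 , -0.32542286]), np.float64(107.83619944949372)) 629.4827586206898
fb T (array([ 0.40646813, -0.16944325, -0.01645315]), np.float64(315.68063084057144)) 282.5266106442577
fb S (array([ 0.41358351, -0.16603511, -0.09705977]), np.float64(168.67637062668206)) 900.3333333333334
easel T (array([ 0.48512888, -0.01143537, -0.15610043]), np.float64(6.570756056932428)) 1103.290238533667
setter T 0.005 (array([ 0.60349759, -0.31977229,  0.04695057]), np.float64(85.30978301459152))
setter T 0.007 (array([ 0.60354682, -0.319204  ,  0.04950305]), np.float64(82.80600955392762))
setter T 0.009 (array([ 0.60354546, -0.3191137 ,  0.04868837]), np.float64(87.39807388542971))
setter S 0.005 (array([ 0.60795108, -0.31967802,  0.0350723 ]), np.float64(950.8503633299149))
setter S 0.007 (array([ 0.60787484, -0.31978579,  0.04052894]), np.float64(941.6488124266514))
setter S 0.009 (array([ 0.60792008, -0.3203474 ,  0.04940561]), np.float64(966.5571191127588))
0 mk_easelT.png
1 mk_faS.png
2 mk_faT.png
3 mk_fbS.png
4 mk_fbT.png
5 mk_setS.png
6 mk_setT.png
7 mk_tbS.png
8 mk_tbT.png
9 mk_tcS.png
10 mk_tcT.png[ WARN:0@0.237] global loadsave.cpp:1063 imwrite_ Unsupported depth image for selected encoder is fallbacked to CV_8U.
```

View pics/m2.png

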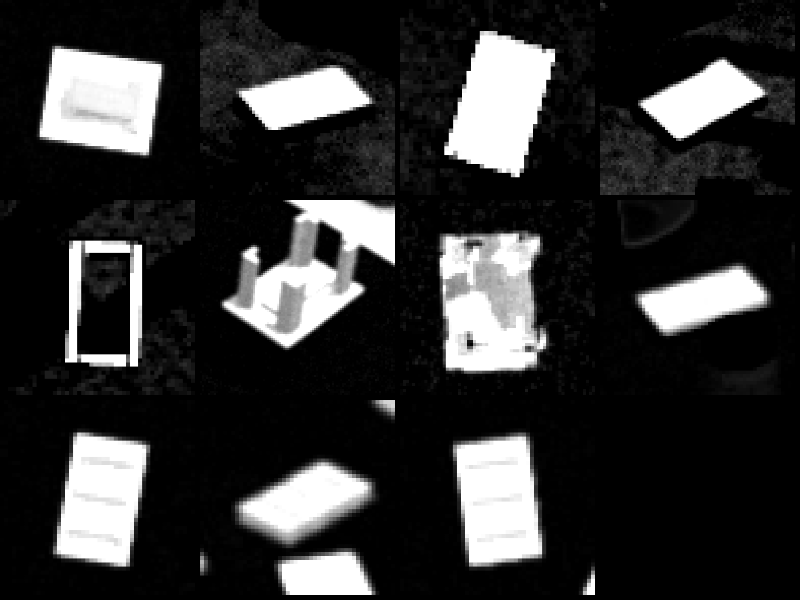

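```bash
cat >> h.py <<'E'
EAS=np.array([.4851,-.0114,-.156])
def easel_axes(E=EAS):
    a=E[2];ex=np.array([np.cos(a),np.sin(a),0]);ey=np.array([-np.sin(a),np.cos(a),0]);z=np.array([0,0,1.])
    u=(ey+z)/2**.5;n=(z-ey)/2**.5
    rest=np.array([E[0],E[1],0])-.005*ey+.071*z
    return ex,ey,u,n,rest
def quat(zx,xx):
    zx=np.array(zx,float);xx=np.array(xx,float)
    return Rot.from_matrix(np.c_[xx,np.cross(zx,xx),zx]).as_quat()
def qdown(ang): return quat((0,0,-1),(np.cos(ang),np.sin(ang),0))
E
python3 - <<'E'
from h import *
ex,ey,u,n,rest=easel_axes(); print(rest)
for s in(1,-1):
    for nm,zz,off in (("sq",-n,-.0075*n),("sqUp",-n,.06*n),("al",-u,-.005*u),("alUp",-u,.09*u),("alUpN",-u,.09*u+.06*n)):
        j=inverse_kinematics(rest+off,quat(zz,s*ex)); print(s,nm,None if j is None else np.round(j,2))
for nm,p,a in (("tb",(.4351,.3276),-.159),("tc",(.6,.3242),.157),("fa",(.6553,-.0687),-.29),("fb",(.406,-.168),0),("set",(.6035,-.3193),.048)):
    for k in(0,1):
        j=inverse_kinematics((*p,.01),qdown(a+np.pi/2+k*np.pi)); print(nm,k,None if j is None else np.round(j,2))
E
```

```text
[ 0.48432316 -0.01633928  0.071     ]
1 sq [-0.69  0.64  1.9   0.72  1.18 -1.02]
1 sqUp [-0.77  0.57  1.83  0.64  1.32 -0.97]
1 al [ 0.32  0.68  1.76 -0.73  1.23  0.92]
1 alUp [ 0.42  0.61  1.64 -0.64  1.42  0.85]
1 alUpN [ 0.36  0.53  1.68 -0.67  1.43  0.78]
-1 sq [-0.69  0.64  1.9   0.72  1.18  2.12]
-1 sqUp [-0.77  0.57  1.83  0.64  1.32  2.17]
-1 al [ 0.32  0.68  1.76 -0.73  1.23 -2.22]
-1 alUp [ 0.42  0.61  1.64 -0.64  1.42 -2.29]
-1 alUpN [ 0.36  0.53  1.68 -0.67  1.43 -2.36]
tb 0 [ 0.52  0.56  1.83 -0.    0.75 -0.89]
tb 1 [ 0.52  0.56  1.83 -0.    0.75  2.25]
tc 0 [ 0.39  0.7   1.5  -0.    0.95 -1.33]
tc 1 [ 0.39  0.7   1.5  -0.    0.95  1.81]
fa 0 [-0.21  0.67  1.56 -0.    0.91 -1.49]
fa 1 [-0.21  0.67  1.56 -0.    0.91  1.65]
fb 0 [-0.55  0.47  2.06 -0.    0.61 -2.12]
fb 1 [-0.55  0.47  2.06 -0.    0.61  1.02]
set 0 [-0.59  0.7   1.5  -0.    0.95 -2.21]
set 1 [-0.59  0.7   1.5  -0.    0.95  0.94]
```

```bash
cat >> h.py <<'E'
def st(msg=""):
    print(msg,"t=%.1f"%current_clock(),"p",np.round(current_position(),4),"F",np.round(current_force(),1),"gap %.4f"%current_finger_gap())
def pick(p,ang,ztcp,hi=.15,k=0):
    q=qdown(ang+np.pi/2+k*np.pi)
    move_gripper(.086)
    move_ptp((p[0],p[1],hi),q)
    servo_line((p[0],p[1],ztcp+.03),rate=.25)
    print("contact",servo_line((p[0],p[1],ztcp),rate=.06,contact_N=12))
    move_gripper(.02); st("gripped")
    servo_line((p[0],p[1],hi),rate=.25); st("lifted")
E
python3 - <<'E'
from h import *
st()
move_ptp((.4,0,.3),qdown(-.159+np.pi/2))
pick((.4351,.3276),-.159,.004,hi=.18)
e=capture("side"); crop(e["image"],120,90,330,250,3.8,"h1")
E
```

```text
t=4.8 p [ 0.3  -0.35  0.45] F [ 0.2 -0.5  0.3] gap 0.0878
contact False
gripped t=9.7 p [0.435  0.3274 0.0042] F [ 0.4 -1.9  3.8] gap 0.0596
lifted t=10.6 p [0.4342 0.3271 0.1789] F [-0.7 -0.6 -2. ] gap 0.0594
```

View pics/h1.png

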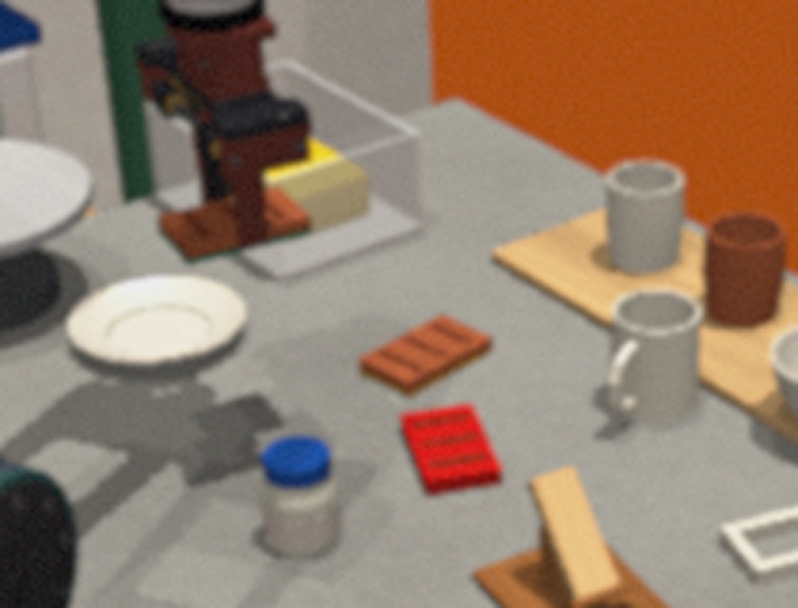

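```bash
cat >> h.py <<'E'
def place_sq(tcp_beyond,du=.004,dn=.001,s=1):
    ex,ey,u,n,rest=easel_axes(); q=quat(-n,s*ex)
    base=rest-tcp_beyond*n+du*u
    move_ptp(base+.10*n,q)
    servo_line(base+.03*n,rate=.2)
    c=servo_line(base+dn*n,rate=.05,contact_N=10); st("placed c=%s"%c)
    print("n-offset left",np.dot(current_position()-base,n))
    move_gripper(.08); st("open")
    servo_line(base+.10*n,rate=.25)
E
python3 - <<'E'
from h import *
place_sq(.0035)
e=capture("side"); crop(e["image"],200,170,340,280,5.5,"e1")
E
```

```text
placed c=True t=13.3 p [ 0.4847 -0.0117  0.0722] F [-0.7 -1.7  2.4] gap 0.0599
n-offset left 0.0010700432624424295
open t=13.8 p [ 0.4845 -0.012   0.0718] F [-0.6 -0.3  0.1] gap 0.0802
```

View pics/e1.png

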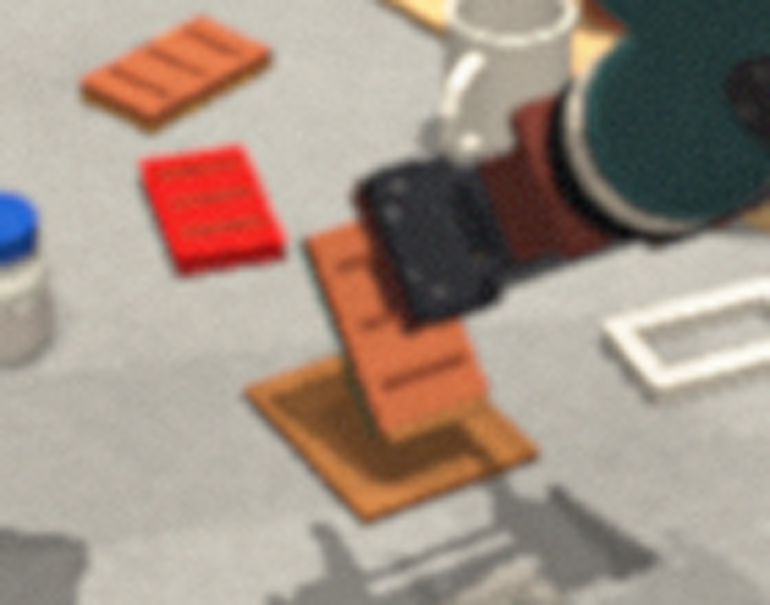

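```bash
cat >> h.py <<'E'
def flip_along(beyond=.005):
    ex,ey,u,n,rest=easel_axes(); q1=quat(-u,ex); q2=quat(-u,-ex)
    b=rest-beyond*u
    move_ptp(rest+[0,0,.22],quat((0,0,-1),ex))
    move_gripper(.084)
    move_ptp(b+.14*u,q1)
    servo_line(b+.05*u,rate=.2)
    c=servo_line(b,rate=.08,contact_N=10); st("along c=%s"%c)
    move_gripper(.02); st("gripped")
    servo_line(b+.02*u+.006*n,rate=.1)
    servo_line(b+.13*u+.04*n,rate=.25); st("raised")
    j=np.array(current_joint_pos()); print(np.round(j,3))
    j2=inverse_kinematics(b+.13*u+.04*n,q2); print(np.round(j2,3)); goto_joints(j2)
    servo_line(b+.05*u+.006*n,rate=.2)
    servo_line(b+.02*u+.004*n,rate=.1)
    c=servo_line(b+.003*u+.0015*n,rate=.05,contact_N=8); st("set c=%s"%c)
    print("left u,n",np.dot(current_position()-b,u),np.dot(current_position()-b,n))
    move_gripper(.084); st("open")
    servo_line(b+.14*u,rate=.25)
E
python3 - <<'E'
from h import *
flip_along()
move_ptp((.35,.25,.35),qdown(1.4))
e=capture("side"); crop(e["image"],200,170,340,280,5.5,"e2")
d=capture("top"); crop(d["image"],240,190,340,270,7,"e2t")
E
```

```text
along c=False t=17.8 p [ 0.4838 -0.0199  0.0674] F [ 0.2 -0.4  0.4] gap 0.0842
gripped t=18.3 p [ 0.4839 -0.0196  0.0676] F [-1.   2.6  2.9] gap 0.0596
raised t=19.2 p [0.493  0.0427 0.1868] F [-0.8  0.3 -2.4] gap 0.0597
[ 0.412  0.542  1.616 -0.64   1.496  0.789]
[ 0.412  0.542  1.614 -0.64   1.498 -2.353]
set c=False t=23.4 p [ 0.4834 -0.0198  0.0708] F [ 0.2 -5.5 -0.3] gap 0.0601
left u,n 0.002327908487349887 0.0023505768034445445
open t=24.0 p [ 0.484  -0.0187  0.0706] F [-0.8  0.1 -0.2] gap 0.0839
```

View pics/e2.png

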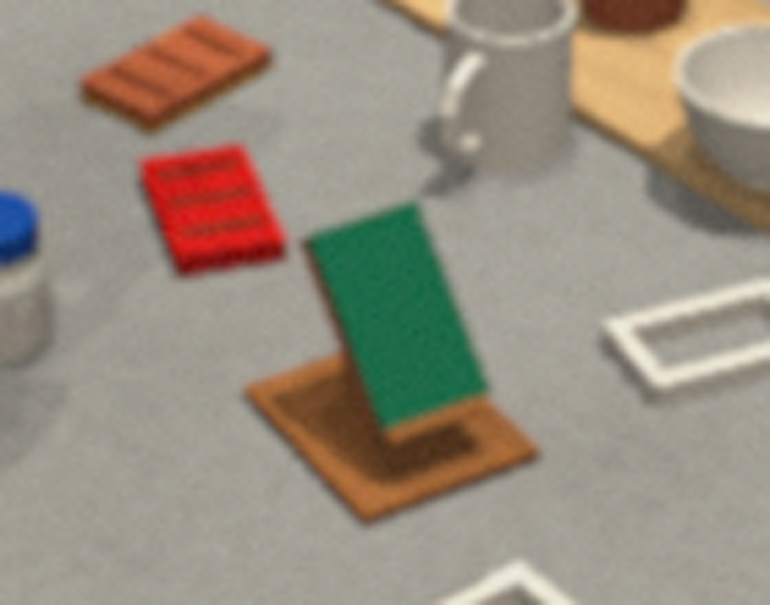

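View pics/e2t.png

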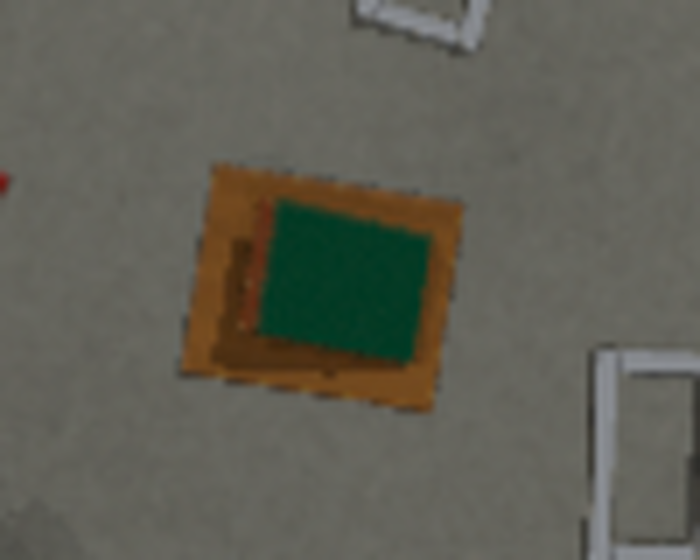

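```bash
cat >> h.py <<'E'
def setterm(t=.007,ly=.018):
    b=[box((0,0,.004),(.15,.1,.008))]
    for sx in(-1,1):
        for sy in(-1,1):
            b.append(box((sx*(.038+.0525+t)/2,sy*(.0325+t/2),.041),(.0145+t,t,.082)))
            b.append(box((sx*(.0525+t/2),sy*(.0325+t-ly/2),.041),(t,ly,.082)))
    return b
def overlay(d,boxes,pose,roi,s,name):
    x0,y0,x1,y1=roi;x,y,a=pose
    im=cv2.resize(d["image"][y0:y1,x0:x1],None,fx=s,fy=s,interpolation=cv2.INTER_CUBIC); im=np.clip(im.astype(float)*1.4,0,255).astype(np.uint8)
    Rz=np.array([[np.cos(a),-np.sin(a),0],[np.sin(a),np.cos(a),0],[0,0,1]])
    for b in boxes:
        uv=(project(d,b@Rz.T+[x,y,0])-[x0,y0]+.5)*s-.5
        for i in range(8):
            for k in(1,2,4):
                if not i&k: cv2.line(im,tuple(np.int32(np.round(uv[i]*8))),tuple(np.int32(np.round(uv[i|k]*8))),(255,0,255),1,cv2.LINE_AA,3)
    cv2.imwrite(f"pics/{name}.png",im)
E
python3 - <<'E'
from h import *
d=capture("top");e=capture("side")
import pickle; pickle.dump((d,e),open("de2.pkl","wb"))
Tr=(352,165,408,228); m=soft(d,Tr,rb(d)); m=np.clip(m*1.6,0,1)
Sr=(345,238,432,312); ms=soft(e,Sr,rb(e)); ms=np.clip(ms*1.8,0,1)
# kill board: separate component
mm=(ms>.4); 
n,l,s,c=cv2.connectedComponentsWithStats(mm.astype(np.uint8)); print(s)
for i in range(1,n):
    if l[-1].tolist().count(i)==0 and (l[0]==i).any(): ms[l==i]=0
cv2.imwrite("pics/ms.png",np.hstack([cv2.resize(m*255,(380,430),interpolation=0),cv2.resize(ms*255,(400,430),interpolation=0)]))
best={}
for t in (.006,.008,.010):
  for ly in (.014,.018,.022):
    r=fit([(d,m,Tr)],setterm(t,ly),(.6035,-.32,.04)); r2=fit([(e,ms,Sr)],setterm(t,ly),(.606,-.32,.04))
    print(t,ly,r[0].round(4),round(r[1],1),r2[0].round(4),round(r2[1],1))
overlay(d,setterm(),r[0],Tr,9,"ov_t"); overlay(e,setterm(),r2[0],Sr,8,"ov_s")
E
```

```text
[[   0    0   87   74 3333]
 [   7    0   80   74 3105]]
0.006 0.014 [ 0.6036 -0.3198  0.0482] 50.1 [ 0.6071 -0.3199  0.023 ] 747.6
0.006 0.018 [ 0.6036 -0.3198  0.0482] 50.1 [ 0.6069 -0.32    0.036 ] 715.3
0.006 0.022 [ 0.6036 -0.3198  0.0482] 50.1 [ 0.6068 -0.32    0.0297] 729.5
0.008 0.014 [ 0.6036 -0.3193  0.0489] 47.1 [ 0.6073 -0.3202  0.0327] 744.6
0.008 0.018 [ 0.6037 -0.3195  0.049 ] 47.3 [ 0.6072 -0.3202  0.0372] 711.0
0.008 0.022 [ 0.6037 -0.3195  0.049 ] 47.3 [ 0.6071 -0.3203  0.0389] 703.2
0.01 0.014 [ 0.6038 -0.3189  0.0532] 52.1 [ 0.6078 -0.3205  0.0359] 778.0
0.01 0.018 [ 0.6037 -0.3189  0.0517] 52.0 [ 0.6074 -0.3206  0.0422] 747.9
0.01 0.022 [ 0.6038 -0.3189  0.0518] 51.9 [ 0.6074 -0.3204  0.0498] 723.8[ WARN:0@3.916] global loadsave.cpp:1063 imwrite_ Unsupported depth image for selected encoder is fallbacked to CV_8U.
```

View pics/ms.png

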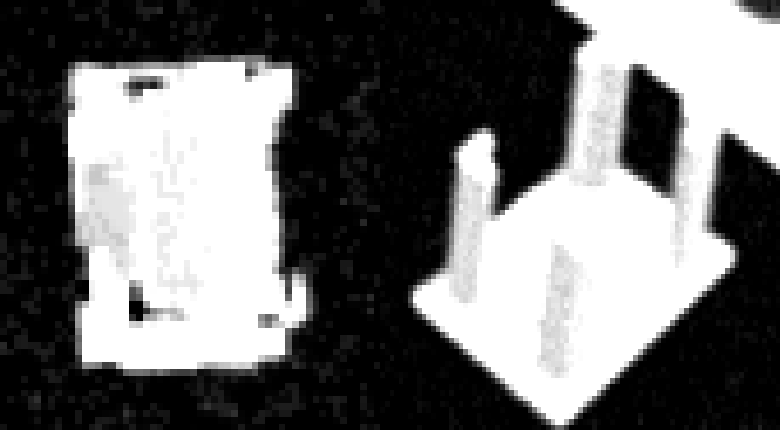

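View pics/ov_t.png

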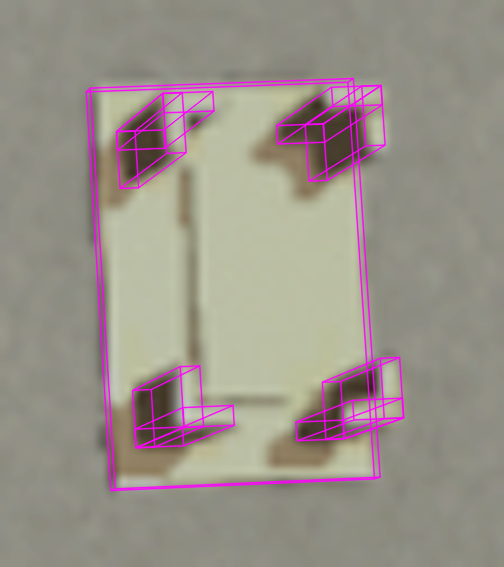

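View pics/ov_s.png

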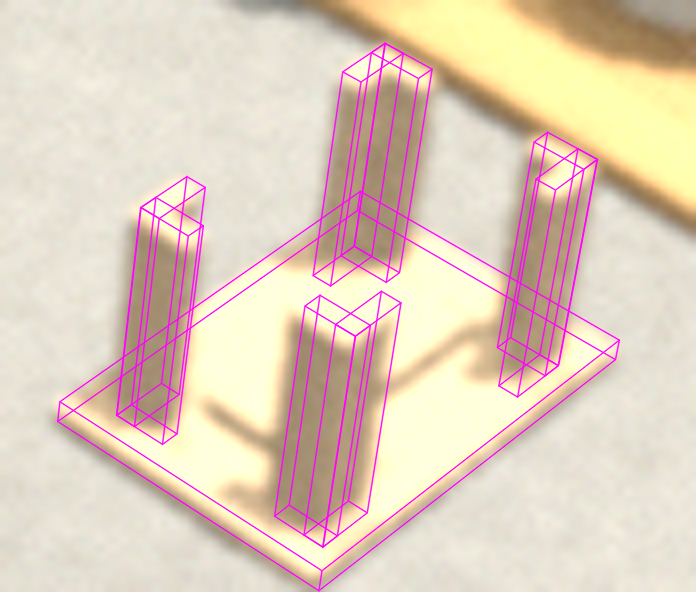

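```bash
cat > sf.py <<'E'
from h import *
def fitw(D,m,w,roi,B,p0):
    def cost(p): return (w*(render(D,B,(p[0]/1000,p[1]/1000,p[2]/100),roi)-m)**2).sum()
    p0=np.array([p0[0]*1000,p0[1]*1000,p0[2]*100]); sim=np.vstack([p0,p0+[4,0,0],p0+[0,4,0],p0+[0,0,8]])
    r=minimize(cost,p0,method="Nelder-Mead",options=dict(initial_simplex=sim,xatol=.05,fatol=.02)); return np.array([r.x[0]/1000,r.x[1]/1000,r.x[2]/100]),r.fun
E
python3 - <<'E'
from sf import *
import pickle; d,e=pickle.load(open("de2.pkl","rb"))
Sr=(345,238,432,312); ms=np.clip(soft(e,Sr,rb(e))*1.8,0,1)
vv,uu=np.mgrid[0:ms.shape[0],0:ms.shape[1]]
# board line in crop px (x8 overlay): from (310,0)->(696,230): exclude above
w=(vv> (uu-290/8)*230/386+10/8+2).astype(float)
# keep posts only below
for t,ly in((.006,.016),(.007,.018),(.008,.02)):
    r=fitw(e,ms,w,Sr,setterm(t,ly),(.605,-.32,.04)); print(t,ly,r)
overlay(e,setterm(),r[0],Sr,8,"ov_s2")
# other static checks T vs S: easel base, tile on easel
a=-.156
# tile tc, side with glaze-edge dark included: saturation of any kind
E
```

```text
0.006 0.016 (array([ 0.60674106, -0.32003115,  0.03089931]), np.float64(39.52143642993778))
0.007 0.018 (array([ 0.60693686, -0.32017893,  0.03496949]), np.float64(28.854993020276442))
0.008 0.02 (array([ 0.60658593, -0.32043681,  0.03823112]), np.float64(31.451989537367304))
```

View pics/ov_s2.png

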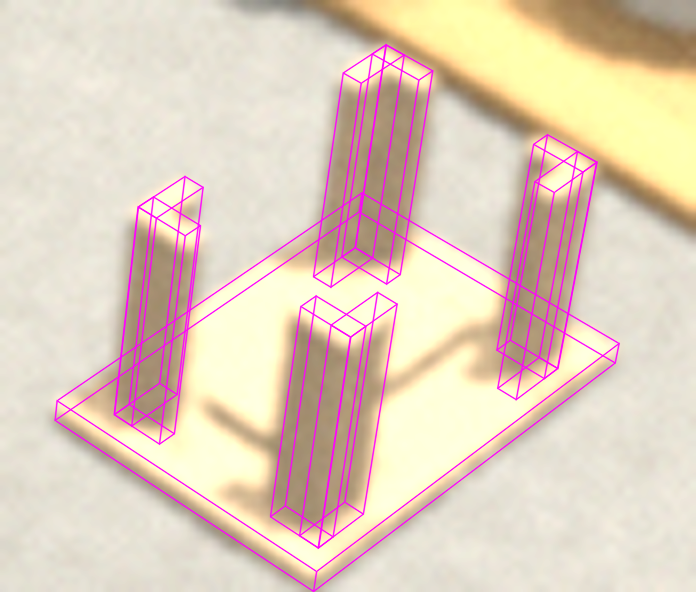

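```bash
cat >> h.py <<'E'
SET=np.array([.6052,-.3198,.043])
def pick_sq(beyond=.007,s=1):
    ex,ey,u,n,rest=easel_axes(); q=quat(-n,s*ex); b=rest-beyond*n
    move_gripper(.084)
    move_ptp(b+.10*n,q); servo_line(b+.03*n,rate=.2)
    c=servo_line(b,rate=.06,contact_N=10); st("sq c=%s"%c)
    move_gripper(.02); st("gripped")
    servo_line(b+.12*n,rate=.2); st("lifted")
E
python3 - <<'E'
from h import *
move_ptp((.45,-.02,.33),quat((0,0,-1),easel_axes()[0]))
pick_sq()
move_ptp((SET[0],SET[1],.2),qdown(SET[2]+np.pi/2))
servo_line((SET[0],SET[1],.11),rate=.15); sleep(.3); st("over")
d=capture("top");e=capture("side")
import pickle; pickle.dump((d,e,current_position(),current_orientation()),open("de3.pkl","wb"))
crop(d["image"],340,150,420,235,7,"o_t"); crop(e["image"],330,200,440,310,6,"o_s");
E
```

```text
sq c=False t=29.5 p [ 0.485  -0.0113  0.0659] F [-1.  -0.8  0.5] gap 0.0839
gripped t=30.0 p [ 0.4851 -0.0116  0.0662] F [-1.2 -0.8  1.3] gap 0.0597
lifted t=30.7 p [ 0.4714 -0.0946  0.1505] F [ 0.2  0.3 -1.6] gap 0.0600
over t=33.0 p [ 0.6057 -0.3201  0.111 ] F [ 0.5  0.4 -1.2] gap 0.0599
```

View pics/o_t.png

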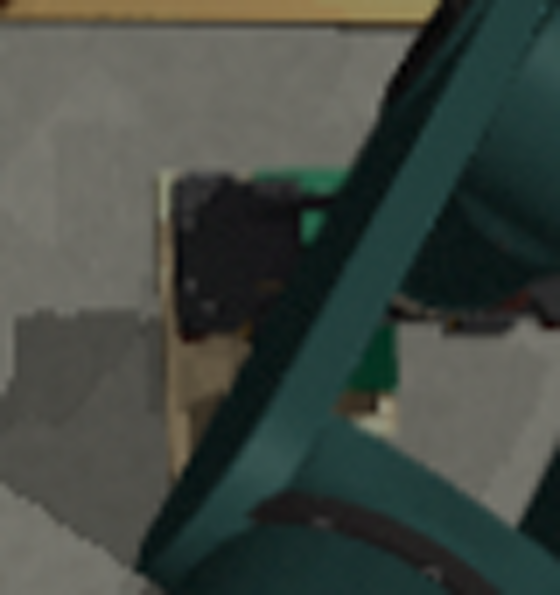

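View pics/o_s.png

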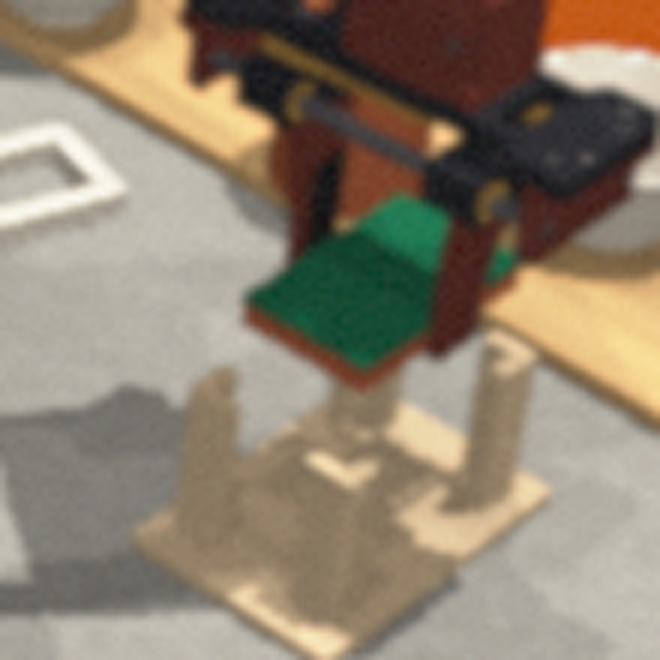

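Run:
```python
from h import *
import pickle; d,e,p,q=pickle.load(open("de3.pkl","rb"))
R=Rot.from_quat(q).as_matrix(); print(R[:,0],R[:,2],p)
ang=np.arctan2(R[1,0],R[0,0])-np.pi/2; print("yaw",ang)
b=[box((0,0,p[2]+.007),(.1,.06,.015)), box((0,0,p[2]+.0125),(.1,.06,.004))]
overlay(e,b[:1],(p[0],p[1],ang),(360,215,425,280),12,"ov3")
overlay(d,b[:1],(p[0],p[1],ang),(360,165,405,215),12,"ov3t")
```

```text
[-4.30541378e-02  9.99072610e-01 -5.10496683e-04] [ 7.16014495e-04 -4.80114360e-04 -9.99999628e-01] [ 0.60542469 -0.31990751  0.1105883 ]
yaw 0.04306745585225458
```

View pics/ov3.png

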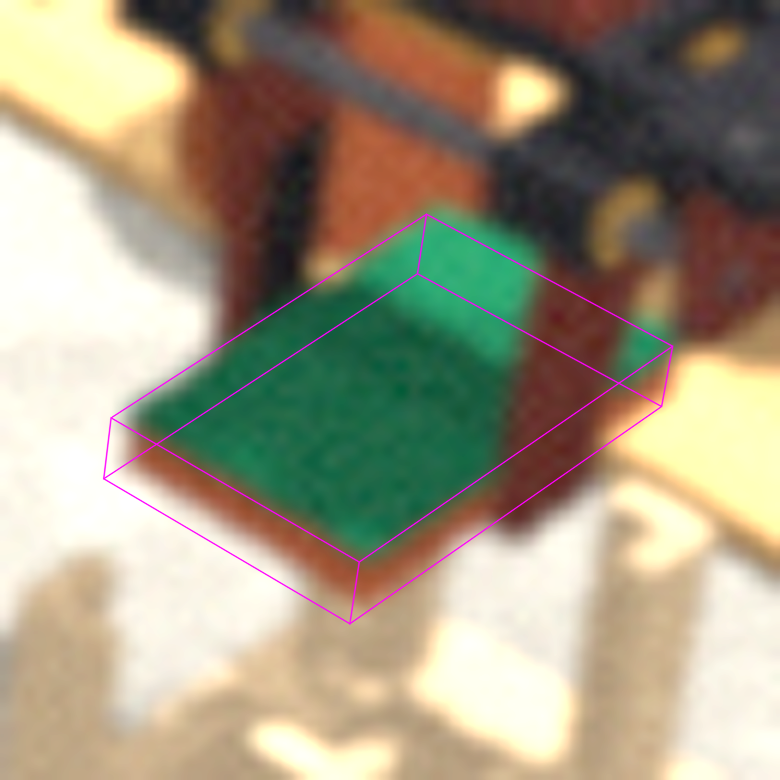

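View pics/ov3t.png

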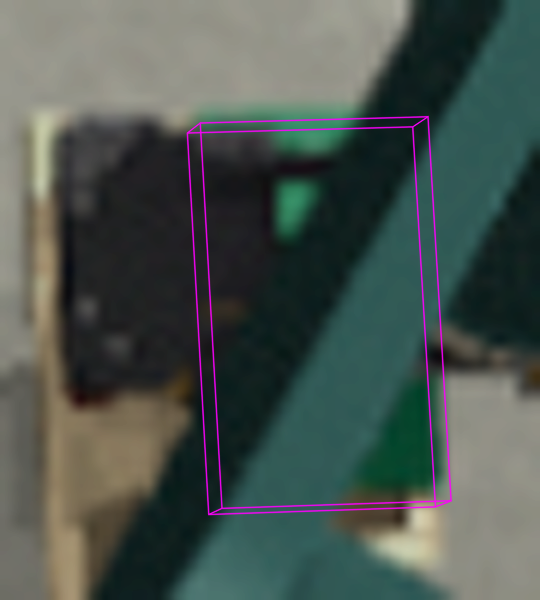

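```bash
cat > fit3.py <<'E'
from sf import *
import pickle; d,e,p,q=pickle.load(open("de3.pkl","rb"))
Sr=(360,215,425,280); x0,y0,x1,y1=Sr
im=cv2.GaussianBlur(e["image"],(0,0),.4)[y0:y1,x0:x1].astype(float)
g=im[...,1]-im[...,2]; m=np.clip((g+5)/30,0,1)
w=np.ones_like(m); W=np.zeros((780,780),np.uint8)
cv2.fillPoly(W,[np.array([(490,620),(490,370),(530,240),(470,200),(470,0),(779,0),(779,325),(625,325),(625,400),(600,520)])],1)
w=1-cv2.resize(W,(65,65),interpolation=cv2.INTER_AREA).astype(float); w=(w>.99)*1.
for dz in(-.002,0,.002):
    B=[box((0,0,p[2]+.0125+dz),(.1,.06,.004))]
    r=fitw(e,m,w,Sr,B,(p[0],p[1],.043)); print(dz,r, r[0][:2]-p[:2])
overlay(e,[box((0,0,p[2]+.0125),(.1,.06,.004))],r[0],Sr,12,"ov4")
cv2.imwrite("pics/m4.png",cv2.resize(np.hstack([m,w])*255,None,fx=5,fy=5,interpolation=0))
# top: green extent along tile x
im=d["image"][160:220,355:410].astype(float); g=im[...,1]-im[...,2]
E
python3 fit3.py
```

```text
-0.002 (array([ 0.61441161, -0.31717783,  0.03043758]), np.float64(17.761099577085737)) [0.00898692 0.00272968]
0 (array([ 0.61230452, -0.31870639,  0.03090496]), np.float64(18.610234525182626)) [0.00687983 0.00120112]
0.002 (array([ 0.61031805, -0.32025817,  0.03653985]), np.float64(19.680438292964247)) [ 0.00489336 -0.00035066][ WARN:0@0.331] global loadsave.cpp:1063 imwrite_ Unsupported depth image for selected encoder is fallbacked to CV_8U.
```

View pics/ov4.png

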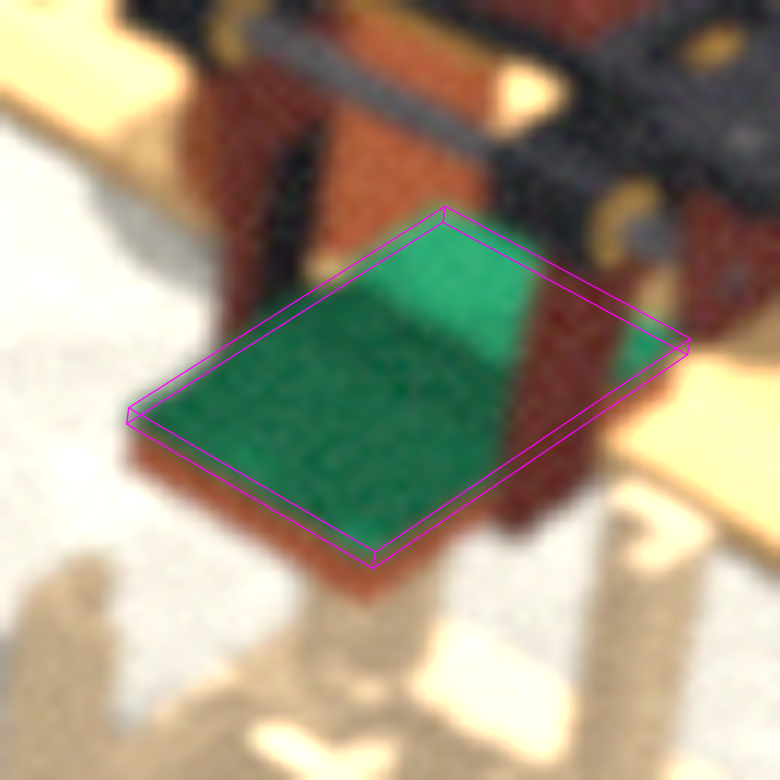

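Run:
```python
from sf import *
import pickle; d,e,p,q=pickle.load(open("de3.pkl","rb"))
Tr=(360,165,405,215); x0,y0,x1,y1=Tr
im=d["image"][y0:y1,x0:x1].astype(float)
g=im[...,1]-im[...,2]; m=np.clip(g/25,0,1)
print(np.round(g[5:14,16:32]).astype(int)); print(np.round(g[28:46,28:40]).astype(int))
```

```text
[[-1  0  0 -1  0 -1  0  0  0  0 -1  0  0  0 -1  1]
 [ 0 -1  0 -2 -1  0  0 -1 -1  0  0  0  0 -1  0  4]
 [ 0  0  1 -2 -1  0 -1 -1  0  0  0  0  0  0  2  6]
 [ 4  6  7  6  9 10 11 11 10 11 11 11 11  8  9 11]
 [15 28 24 23 28 35 36 39 41 40 41 41 41 34 19 12]
 [20 33 29 28 26 28 34 55 62 62 62 64 57 35 12 12]
 [ 1  0  0  0  0  0 15 44 55 53 52 53 38 20 13 13]
 [ 1  0  0  0  0  0  5 24 33 33 34 28 17 11 11 12]
 [ 1  0  1  1 -1  0  1  1  1 -1  0  5 10 11 12 13]]
[[31 30 27 28 29 28 28 19 -1 -3 -3  1]
 [29 29 29 30 31 29 25 13 -2 -2 -3 -2]
 [29 28 29 30 27 29 16  3  0 -2  0 -1]
 [28 29 29 30 30 28 23 22 17  1  0 -1]
 [28 29 29 27 28 32 42 43 22  2  0 -1]
 [29 30 28 29 28 37 44 44 20  3  0  0]
 [28 30 30 30 29 42 46 44 23  2  1  0]
 [29 29 29 30 40 43 45 42 21  2  0  0]
 [30 29 32 33 46 44 45 44 26  3  0  0]
 [29 30 30 37 45 47 44 42 31  2 -1  0]
 [29 30 36 40 45 43 41 43 33  1 -1 -1]
 [31 33 41 44 42 47 43 42 32  2 -2 -1]
 [32 24 26 29 29 27 30 32 28  3 -1  0]
 [13 -1 -2 -2 -1  0 -4 -4  4  1 -1 -1]
 [ 4 -8 -9 -8 -9 -6 -3 -6 -7 -1  0 -1]
 [-4 -7 -8 -7 -8 -7 -2 -7 -8 -2  0  0]
 [15  4 -5 -6 -5 -4 -4 -8 -8 -1  0  0]
 [29 24 15  8  2  1  1 -6 -7 -2  0  0]]
```

Run:
```python
from sf import *
import pickle; d,e,p,q=pickle.load(open("de3.pkl","rb"))
P=onplane(d,[(385,173.66),(394,204.95),(396.05,200)],p[2]+.0145); print(P)
a=.043; ax=np.array([np.cos(a),np.sin(a)]);ay=np.array([-np.sin(a),np.cos(a)])
r=P[:,:2]-p[:2]; print("far end",r[0]@ax-.05,"near",r[1]@ax+.05,"right",r[2]@ay+.03, "camx",-d["R"].T@d["t"])
```

```text
[[ 0.65793969 -0.31558268  0.1250883 ]
 [ 0.56063235 -0.34234223  0.1250883 ]
 [ 0.57607917 -0.34905052  0.1250883 ]]
far end 0.0026523602873048183 near 0.004284666953699334 right 0.002145399904427501 camx [0.40985421 0.02523751 1.47587559]
```

```bash
cat >> h.py <<'E'
YS=.047
E
python3 - <<'E'
from h import *
x,y=.6001,-.3215
servo_line((x,y,.11),qdown(YS+np.pi/2),rate=.05); sleep(.2); st()
c=servo_line((x,y,.088),rate=.08,contact_N=6); st("top %s"%c)
if not c:
    c=servo_line((x,y,.07),rate=.03,contact_N=6); st("in %s"%c)
e=capture("side"); crop(e["image"],340,220,430,310,7,"o_s2");
E
```

```text
t=33.5 p [ 0.6001 -0.3215  0.11  ] F [-0.2 -0.7 -0.9] gap 0.0598
top False t=33.9 p [ 0.5994 -0.321   0.0868] F [-0.6  0.5 -1.7] gap 0.0597
in False t=34.7 p [ 0.6001 -0.3215  0.07  ] F [ 0.7  0.4 -1.2] gap 0.0599
```

View pics/o_s2.png

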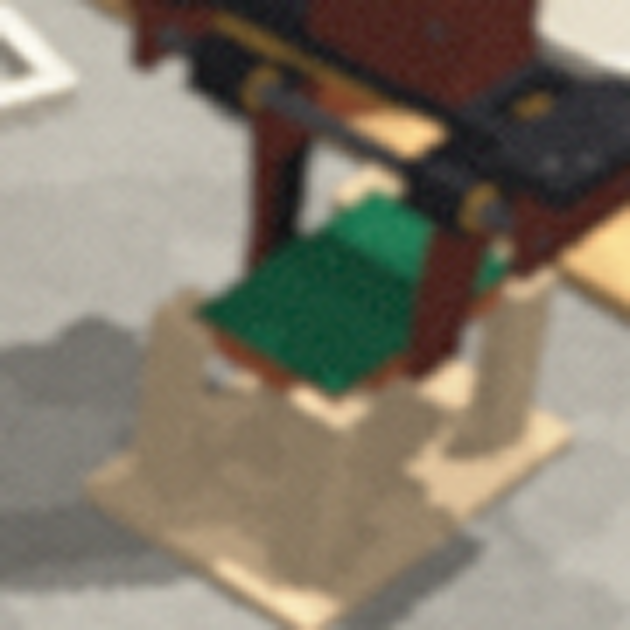

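It has entered the pocket without contact. I'll lower it on.

Run:
```python
from h import *
x,y=.6001,-.3215
c=servo_line((x,y,.030),rate=.06,contact_N=6); st("mid %s"%c)
if not c:
    c=servo_line((x,y,.0165),rate=.02,contact_N=5); st("low %s"%c)
    move_gripper(.082); st("open")
    servo_line((x,y,.20),rate=.25)
    move_ptp((.45,.0,.35),qdown(YS+np.pi/2))
    d=capture("top");e=capture("side"); crop(e["image"],340,220,430,310,7,"o_s3"); crop(d["image"],350,160,410,230,8,"o_t3")
    import pickle; pickle.dump((d,e),open("de4.pkl","wb"))
```

```text
mid False t=35.5 p [ 0.6003 -0.3216  0.0301] F [-0.1  0.3 -1.4] gap 0.0599
low False t=36.4 p [ 0.6002 -0.3215  0.0165] F [-0.5 -0.5 -1.5] gap 0.0599
open t=36.9 p [ 0.6001 -0.3216  0.0166] F [ 0.3 -0.9  0.2] gap 0.0821
```

View pics/o_s3.png

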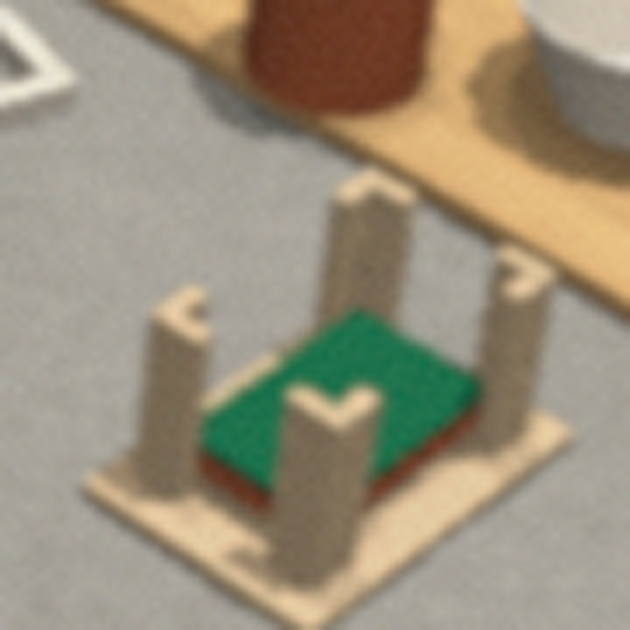

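View pics/o_t3.png

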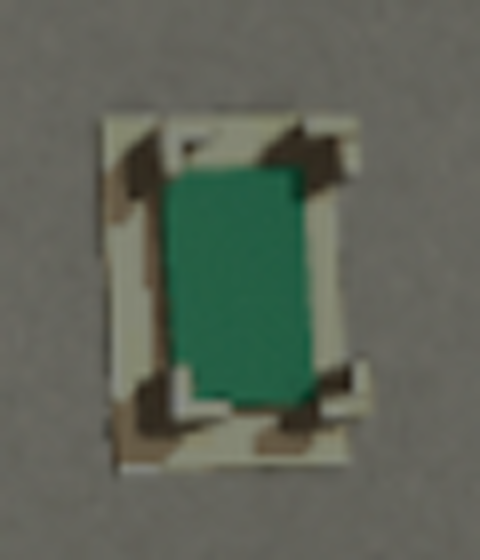

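```bash
cat > ff.py <<'E'
from sf import *
def frame_top(d,p0,r=22):
    c=project(d,[p0[0],p0[1],.01])[0]; roi=tuple(int(v) for v in(c[0]-r,c[1]-r,c[0]+r,c[1]+r))
    m=soft(d,roi,mn(d)); mm=(m>.5).astype(np.uint8); c,_=cv2.findContours(mm,cv2.RETR_EXTERNAL,cv2.CHAIN_APPROX_NONE); f=np.zeros_like(mm); cv2.drawContours(f,c,-1,1,-1); k=cv2.erode(f,np.ones((3,3)))>0
    return fit([(d,np.where(k,1,m),roi)],FRAME,p0)
def tile_top(d,p0,r=24):
    c=project(d,[p0[0],p0[1],.01])[0]; roi=tuple(int(v) for v in(c[0]-r,c[1]-r,c[0]+r,c[1]+r))
    return fit([(d,soft(d,roi,rb(d)),roi)],TILE,p0)
E
python3 - <<'E'
from ff import *
move_ptp((.4,.25,.35),qdown(YS+np.pi/2))
d=capture("top"); cv2.imwrite("pics/top5.png",d["image"])
print(frame_top(d,(.6553,-.0687,-.29)),tile_top(d,(.6,.3242,.157)))
st()
E
```

```text
(array([ 0.6553615 , -0.068771  , -0.29061419]), np.float64(17.08650693692283)) (array([0.60003288, 0.32407263, 0.1576851 ]), np.float64(12.331875302080572))
 t=40.4 p [0.4006 0.2489 0.3499] F [ 0.3 -0.2 -0.1] gap 0.0821
```

View pics/top5.png

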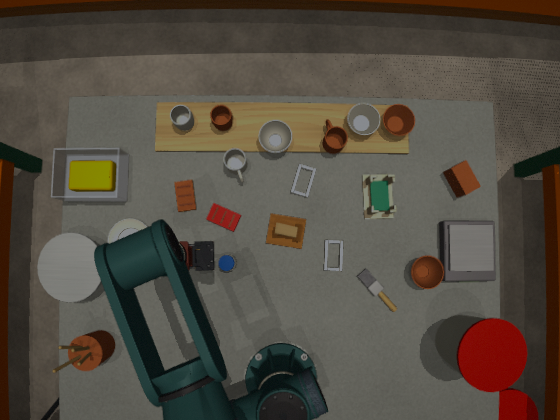

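Run:
```python
from h import *
pick((.6553,-.0700),-.2906,.004,hi=.2)
x,y=.603,-.3215
move_ptp((x,y,.2),qdown(YS+np.pi/2))
servo_line((x,y,.11),rate=.15); sleep(.3); st("over")
d=capture("top");e=capture("side")
import pickle; pickle.dump((d,e,current_position(),current_orientation()),open("de5.pkl","wb"))
p=current_position()
B=[box((0,0,p[2]+.003),(.1,.06,.014))]
overlay(e,B,(p[0],p[1],YS),(360,215,425,280),10,"ov5")
overlay(d,B,(p[0],p[1],YS),(360,165,405,215),12,"ov5t")
```

```text
contact False
gripped t=44.3 p [ 0.6554 -0.0701  0.0043] F [-0.6  0.9  1.7] gap 0.0595
lifted t=45.2 p [ 0.6541 -0.0697  0.1985] F [-1.1  0.1 -1.2] gap 0.0594
over t=47.3 p [ 0.6035 -0.3219  0.1109] F [ 0.5 -0.2 -1.2] gap 0.0601
```

View pics/ov5.png

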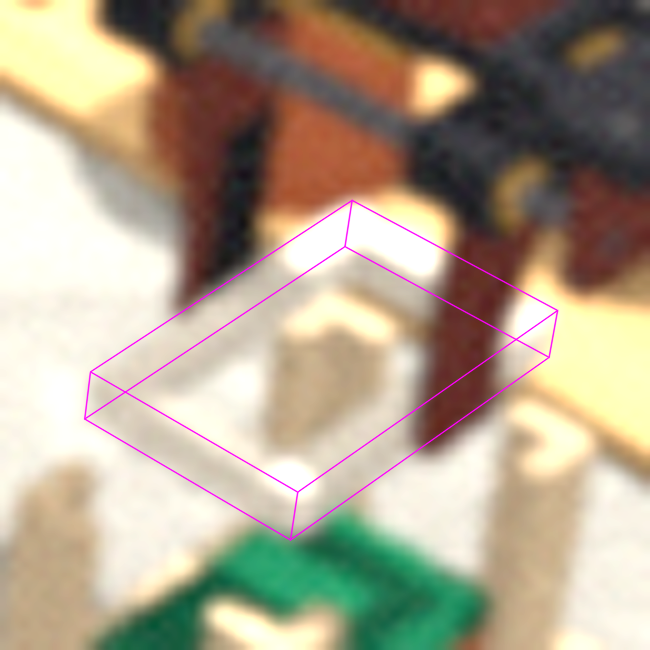

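View pics/ov5t.png

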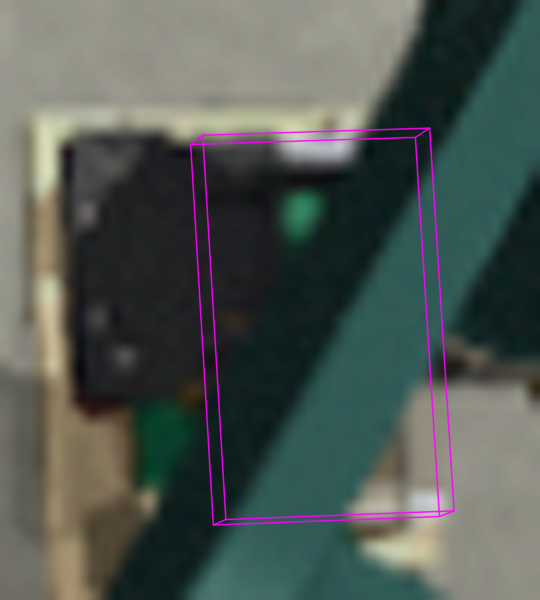

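```bash
cat >> h.py <<'E'
def lower(x,y,zf):
    c=servo_line((x,y,.088),qdown(YS+np.pi/2),rate=.08,contact_N=8); st("top %s"%c)
    c=c or servo_line((x,y,.07),rate=.03,contact_N=6); st("in %s"%c)
    c=c or (zf<.055 and servo_line((x,y,zf+.013),rate=.06,contact_N=6)); st("mid %s"%c)
    if c: return False
    c=servo_line((x,y,zf),rate=.02,contact_N=5); st("low %s"%c)
    move_gripper(.082); st("open")
    servo_line((x,y,.20),rate=.25)
    return True
E
python3 - <<'E'
from h import *
if lower(.6034,-.3215,.0355):
    move_ptp((.4,.25,.35),qdown(YS+np.pi/2))
    d=capture("top");e=capture("side"); a=e["image"]; crop(e["image"],340,220,430,310,7,"o_s6"); crop(d["image"],350,160,410,230,8,"o_t6")
    import pickle; pickle.dump((d,e),open("de6.pkl","wb"))
E
```

```text
top False t=47.8 p [ 0.6028 -0.3211  0.0869] F [ 0.8 -1.3 -1.2] gap 0.0596
in False t=48.6 p [ 0.6034 -0.3215  0.07  ] F [ 0.2 -0.2 -1.1] gap 0.0596
mid False t=49.1 p [ 0.603  -0.3212  0.0479] F [-0.2 -0.7 -0.3] gap 0.0592
low True t=49.7 p [ 0.6031 -0.3213  0.0352] F [-0.3  0.4  5.9] gap 0.0598
open t=50.3 p [ 0.6022 -0.3207  0.0342] F [-0.4  0.1 -0.6] gap 0.0818
```

View pics/o_s6.png

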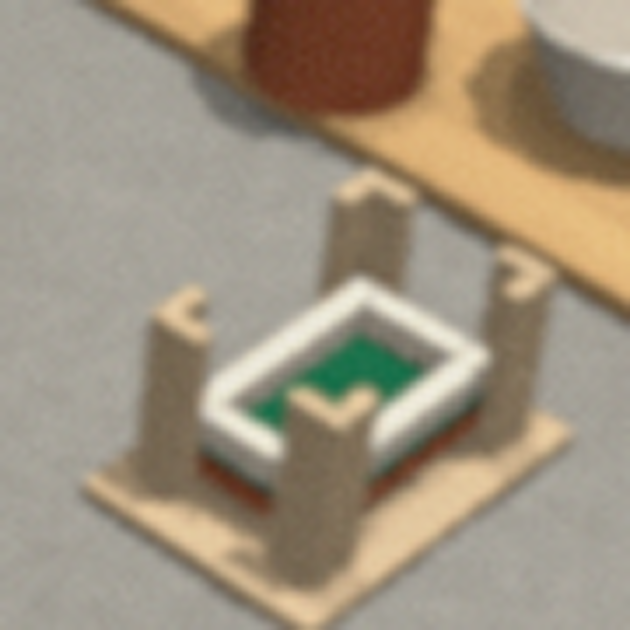

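View pics/o_t6.png

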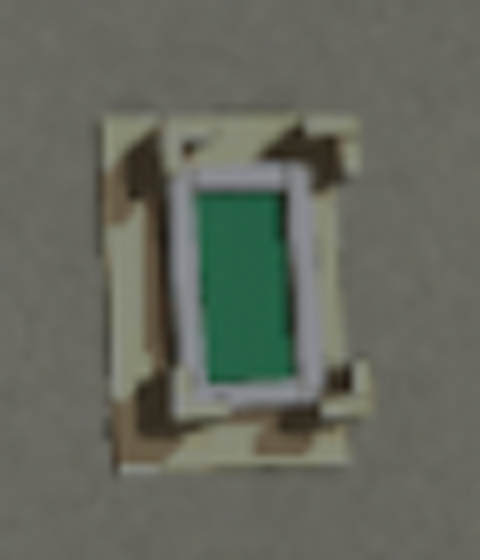

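```bash
sed -i 's/b=rest-beyond\*n$/b=rest-beyond*n-.003*u/' h.py; grep -n "003\*u$" h.py
python3 - <<'E'
from h import *
pick((.6,.3235),.1577,.004,hi=.2)
place_sq(.0035)
flip_along()
move_ptp((.35,.25,.35),qdown(1.4))
e=capture("side"); crop(e["image"],200,170,340,280,5.5,"e7")
d=capture("top"); crop(d["image"],240,190,340,270,7,"e7t")
E
```

```text
160:    ex,ey,u,n,rest=easel_axes(); q=quat(-n,s*ex); b=rest-beyond*n-.003*u
contact False
gripped t=56.8 p [0.6002 0.3235 0.0043] F [ 0.  -0.3  2.1] gap 0.0600
lifted t=57.7 p [0.5988 0.3231 0.1984] F [-0.3  0.6 -1.2] gap 0.0598
placed c=True t=60.4 p [ 0.4846 -0.0117  0.0722] F [-0.9 -1.7  4. ] gap 0.0598
n-offset left 0.0010839634351460276
open t=60.9 p [ 0.4845 -0.012   0.0718] F [ 0.4 -0.  -0.3] gap 0.0802
along c=False t=64.9 p [ 0.4839 -0.0199  0.0674] F [0.2 0.2 0.3] gap 0.0842
gripped t=65.4 p [ 0.4839 -0.0196  0.0676] F [-0.3  2.8  2.2] gap 0.0599
raised t=66.3 p [0.493  0.0427 0.1868] F [-0.8  0.6 -2.4] gap 0.0598
[ 0.412  0.542  1.616 -0.64   1.496  0.789]
[ 0.412  0.542  1.614 -0.64   1.498 -2.353]
set c=False t=70.5 p [ 0.4834 -0.0198  0.0708] F [-0.4 -5.9  0.3] gap 0.0597
left u,n 0.0023409906624416625 0.0023296170929325145
open t=71.1 p [ 0.484  -0.0187  0.0706] F [-0.5  0.3 -0.2] gap 0.0841
```

View pics/e7.png

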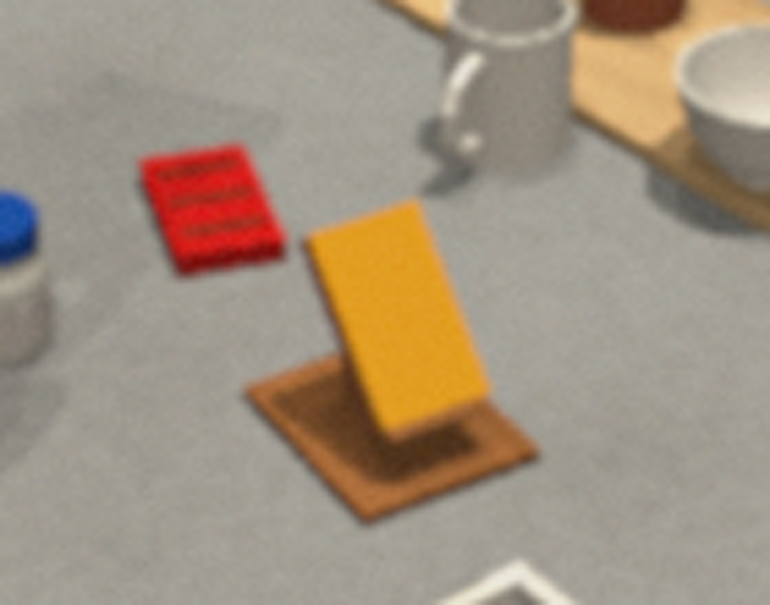

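Run:
```python
from h import *
move_ptp((.45,-.02,.33),quat((0,0,-1),easel_axes()[0]))
pick_sq()
x,y=.6031,-.3215
move_ptp((x,y,.2),qdown(YS+np.pi/2))
servo_line((x,y,.11),rate=.15); sleep(.3); st("over")
d=capture("top");e=capture("side")
p=current_position()
B=[box((0,0,p[2]+.007),(.1,.06,.015))]
overlay(e,B,(x,y,YS),(360,215,425,280),10,"ov8")
overlay(d,B,(x,y,YS),(360,165,405,215),12,"ov8t")
```

```text
sq c=False t=76.5 p [ 0.4847 -0.0134  0.0638] F [-0.7  0.3  0.2] gap 0.0836
gripped t=77.0 p [ 0.4848 -0.0137  0.064 ] F [-1.2 -1.9  0.9] gap 0.0597
lifted t=77.7 p [ 0.4711 -0.0967  0.1483] F [-0.1  0.4 -2. ] gap 0.0597
over t=80.0 p [ 0.6036 -0.3218  0.111 ] F [-0.  -0.9 -1. ] gap 0.0596
```

View pics/ov8t.png

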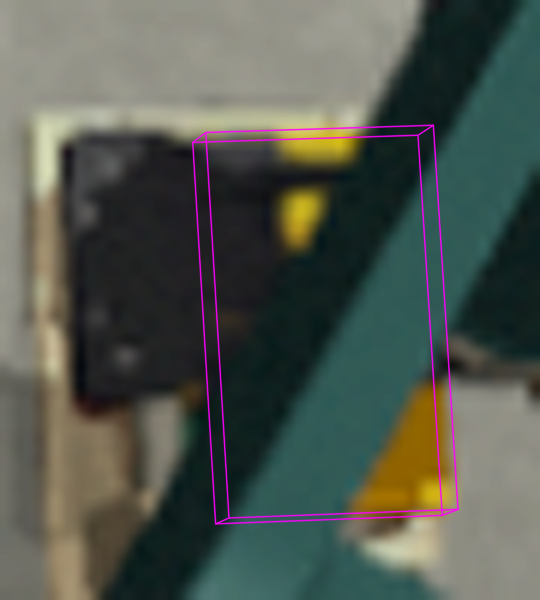

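View pics/ov8.png

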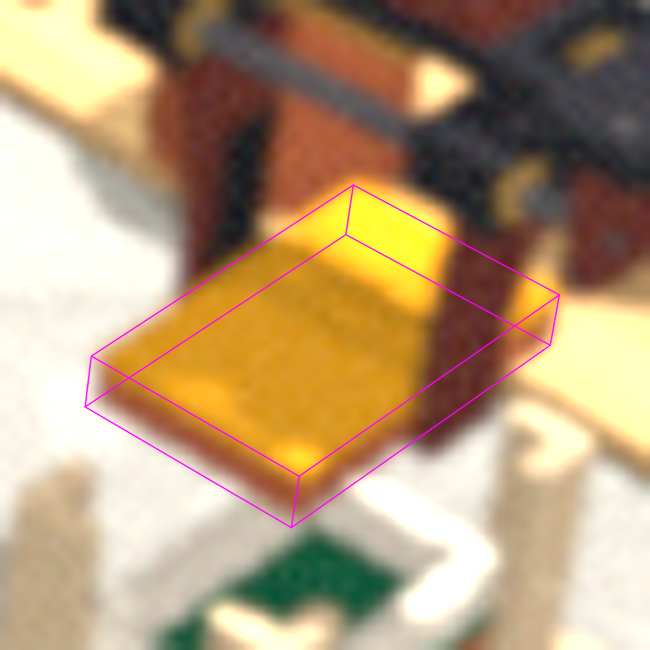

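Run:
```python
from h import *
if lower(.6032,-.3215,.046):
    move_ptp((.4,.2,.35),qdown(YS+np.pi/2)); sleep(.3)
    d=capture("top");e=capture("side"); cv2.imwrite("pics/top9.png",d["image"]); crop(e["image"],340,220,430,310,6,"o_s9"); crop(d["image"],350,160,410,230,8,"o_t9")
    import pickle; pickle.dump((d,e),open("de9.pkl","wb")); st()
```

```text
top False t=80.5 p [ 0.6025 -0.321   0.0867] F [-0.1  0.5 -1.9] gap 0.0600
in False t=81.2 p [ 0.6032 -0.3215  0.07  ] F [-0.3 -0.  -1.7] gap 0.0596
mid False t=81.6 p [ 0.6027 -0.3211  0.0582] F [ 0.   1.3 -1.9] gap 0.0604
low False t=82.4 p [ 0.6033 -0.3215  0.046 ] F [ 0.3  0.2 -1.3] gap 0.0595
open t=82.9 p [ 0.6032 -0.3215  0.0461] F [-0.1  0.3  0.3] gap 0.0821
 t=86.2 p [0.4001 0.1999 0.3499] F [ 0.2  0.1 -0.4] gap 0.0819
```

View pics/o_s9.png

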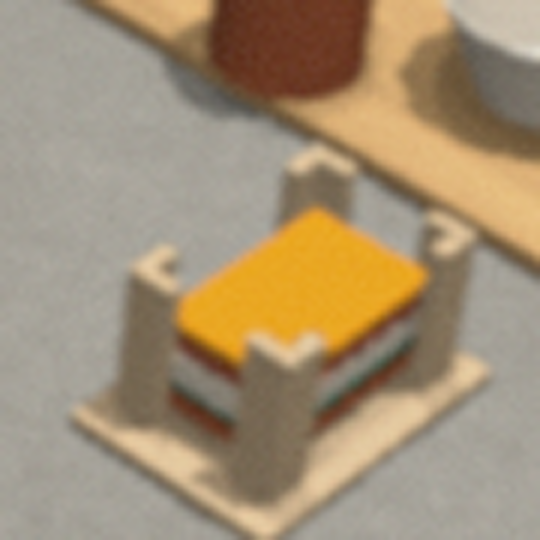

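View pics/o_t9.png

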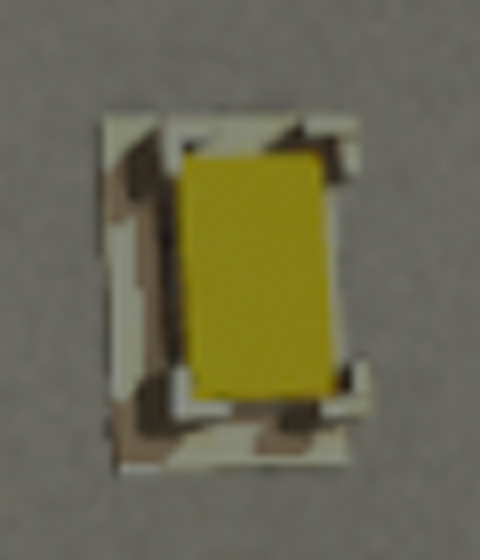

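View pics/top9.png

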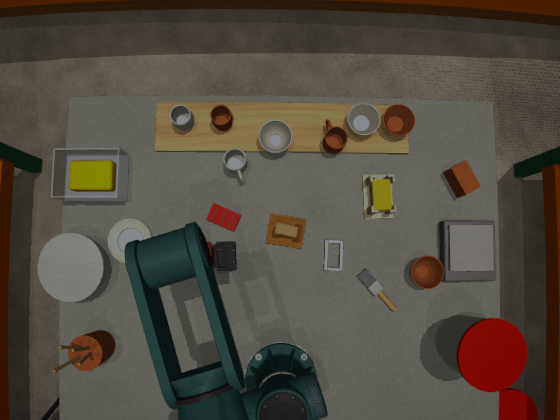

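Run:
```python
from h import *
import pickle; d,e=pickle.load(open("de9.pkl","rb"))
W=cloud(d); m=(W[...,2]>.045)&(W[...,2]<.075); r=np.zeros_like(m); r[182:207,375:390]=1
P=W[m&r]; print("top tile z T",np.median(P[:,2]),np.linalg.lstsq(np.c_[P[:,:2]-P[:,:2].mean(0),np.ones(len(P))],P[:,2],rcond=None)[0])
W=cloud(d); print("bearer ref: expected top 0.060; table near",np.nanmedian(W[225:240,350:400,2]))
w=fit([(d,np.clip(rb(d)[180:212,370:395]/60,0,1),(370,180,395,212))],[box((0,0,.058),(.1,.06,.004))],(.6032,-.32,.047)); print(w)
close_job(); st()
```

```text
top tile z T 0.059637425504500866 [0.00377294 0.02379647 0.05963375]
bearer ref: expected top 0.060; table near -0.00045702788463720695
(array([ 0.60150818, -0.31946216,  0.04153476]), np.float64(25.07340821575344))
the job is handed in; nothing more can be done
the job is handed in; nothing more can be done
```

I handed the job in at about 86 s of the 210 s allowed, with the stack finished. It reports no verdict.

Only two tiles were present: tile_b (green) and tile_c (yellow). I turned each one on the easel and lowered it into the setter. From the bottom the stack is green tile, one white frame, yellow tile, both tiles glaze up.

The other frame, the red look-alike tile and the other pots and tools look unmoved in the last top picture. The unused frame is about 0.25 m from the setter.

**Last checks**
- **Height:** the top tile's upper face reads 59.6 mm, against 60 mm expected.
- **Level:** the slope is about 0.02 rad, against the limit of 0.1 rad.
- **Position:** the top tile reads about 2 mm from the setter's measured centre and within 0.01 rad of its direction.
- **Forces:** nothing snagged on the way into the pocket. The tiles met no contact, and the frame only touched (about 6 N) as it seated.

**Disagreements:** the two cameras differed by about 3 mm in x. I therefore lined the first tile up by comparing it with the setter in the same pictures, and placed the frame and second tile from that result. After the first turn, the tile also sat about 3 mm lower on the easel than I had calculated, and I corrected for that on the second.

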